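Return the coloured stamps to their ink pads

TASK

Put the four hand stamps with coloured mounts (red, blue, green, black) away, each standing upright and flat on the pad inside the ink-pad tray of its own colour, its mount turned to fit within the rim. Leave the plain wooden stamp and the round tin where they are.

Things in the scene. Friction and masses are not known exactly. Their poses are not given: they have to be found in the camera images.
- stamp_red_center (a point): loose hand stamp, 65 g: red painted mount 22 (x) x 52 (y) x 19 mm high, on it a round dark brown knob, 30 mm in diameter, from 19 to 66 mm above the underside. This point: on the knob's axis, 33 mm above the underside; z up the knob, y along the mount. Grasp the knob from above, 45 to 50 mm above the underside, at any yaw. Half a turn looks alike.
- stamp_blue_center (a point): loose hand stamp, 65 g: blue painted mount 22 (x) x 52 (y) x 19 mm high, on it a round dark brown knob, 30 mm in diameter, from 19 to 66 mm above the underside. This point: on the knob's axis, 33 mm above the underside; z up the knob, y along the mount. Grasp the knob from above, 45 to 50 mm above the underside, at any yaw. Half a turn looks alike.
- stamp_green_center (a point): loose hand stamp, 65 g: green painted mount 22 (x) x 52 (y) x 19 mm high, on it a round dark brown knob, 30 mm in diameter, from 19 to 66 mm above the underside. This point: on the knob's axis, 33 mm above the underside; z up the knob, y along the mount. Grasp the knob from above, 45 to 50 mm above the underside, at any yaw. Half a turn looks alike.
- stamp_black_center (a point): loose hand stamp, 65 g: black painted mount 22 (x) x 52 (y) x 19 mm high, on it a round dark brown knob, 30 mm in diameter, from 19 to 66 mm above the underside. This point: on the knob's axis, 33 mm above the underside; z up the knob, y along the mount. Grasp the knob from above, 45 to 50 mm above the underside, at any yaw. Half a turn looks alike.
- tray_red: fixed open ink-pad tray with a red rim and a red pad on its floor, on a light grey foot 52 (x) x 84 (y) x 3 mm; the opening inside the rim is 36 (x) x 68 (y) mm, the pad's top is 6 mm and the rim's top 16 mm above the counter. Origin: centre of the underside; z up, y along the long side. Half a turn looks alike.
- tray_blue: fixed open ink-pad tray with a blue rim and a blue pad on its floor, on a light grey foot 52 (x) x 84 (y) x 3 mm; the opening inside the rim is 36 (x) x 68 (y) mm, the pad's top is 6 mm and the rim's top 16 mm above the counter. Origin: centre of the underside; z up, y along the long side. Half a turn looks alike.
- tray_green: fixed open ink-pad tray with a green rim and a green pad on its floor, on a light grey foot 52 (x) x 84 (y) x 3 mm; the opening inside the rim is 36 (x) x 68 (y) mm, the pad's top is 6 mm and the rim's top 16 mm above the counter. Origin: centre of the underside; z up, y along the long side. Half a turn looks alike.
- tray_black: fixed open ink-pad tray with a black rim and a black pad on its floor, on a light grey foot 52 (x) x 84 (y) x 3 mm; the opening inside the rim is 36 (x) x 68 (y) mm, the pad's top is 6 mm and the rim's top 16 mm above the counter. Origin: centre of the underside; z up, y along the long side. Half a turn looks alike.
- stamp_plain_center (a point): bystander: hand stamp of the same form and size as the others, but with a bare, unpainted wooden mount; loose, stays where it is. Point on the knob's axis 33 mm above the underside; z up, y along the mount's long side
- tin_center (a point): bystander: small round tin with a gold-coloured lid, diameter 64 mm, 28 mm high; loose, stays where it is. Point at its centre, 14 mm above the counter; z up

How it is judged:
At the end, for the whole second after the job is handed in: Each coloured stamp stands upright (0.12 rad) on the pad in the tray of its colour (centre under 43 mm above the tray's underside, within 11 mm across and 12 mm along of its middle, long sides parallel within 0.5 rad), released and at rest (x of stamp_red_center in the frame of tray_red between -0.011 and 0.011 m and y of stamp_red_center in the frame of tray_red between -0.012 and 0.012 m and z of stamp_red_center in the frame of tray_red below 0.043 m and angle between each of stamp_red_center, stamp_blue_center, stamp_green_center, stamp_black_center's own z axis and vertical below 0.12 rad and angle between the y axis of stamp_red_center and the y axis of tray_red, either way round below 0.5 rad and linear speed of each of stamp_red, stamp_blue, stamp_green, stamp_black below 0.02 m/s and contact force between each of stamp_red, stamp_blue, stamp_green, stamp_black and the fingers below 0.2 N and x of stamp_blue_center in the frame of tray_blue between -0.011 and 0.011 m and y of stamp_blue_center in the frame of tray_blue between -0.012 and 0.012 m and z of stamp_blue_center in the frame of tray_blue below 0.043 m and angle between the y axis of stamp_blue_center and the y axis of tray_blue, either way round below 0.5 rad and x of stamp_green_center in the frame of tray_green between -0.011 and 0.011 m and y of stamp_green_center in the frame of tray_green between -0.012 and 0.012 m and z of stamp_green_center in the frame of tray_green below 0.043 m and angle between the y axis of stamp_green_center and the y axis of tray_green, either way round below 0.5 rad and x of stamp_black_center in the frame of tray_black between -0.011 and 0.011 m and y of stamp_black_center in the frame of tray_black between -0.012 and 0.012 m and z of stamp_black_center in the frame of tray_black below 0.043 m and angle between the y axis of stamp_black_center and the y axis of tray_black, either way round below 0.5 rad); the robot touches nothing.
It fails at once if the plain wooden stamp is shifted by more than 20 mm or tipped over (distance of stamp_plain_center from where it was at the start of the episode above 0.02 m or angle between stamp_plain_center's own z axis and vertical above 0.5 rad).
It fails at once if the round tin is shifted by more than 20 mm or tipped over (distance of tin_center from where it was at the start of the episode above 0.02 m or angle between tin_center's own z axis and vertical above 0.5 rad).
It also fails if it takes over 93 s, if anything falls off the work surface, if the arm or the gripper's body presses on something with over 40 N, if the wrist force passes 120 N, or if a joint passes its speed limit or range.

ROBOT

A 7-joint arm with a two-finger parallel gripper is mounted at the origin on a cart in front of the work surface, level with it; the furniture and walls round the work are solid. World frame = base frame: x ahead of the robot, y to its left, z up, the work surface at z = 0. Lengths are in m, angles in rad, forces in N, time in s.
With the tool pointing down it reaches from about 0.425 to 0.875 m from the base axis. Payload 4.7 kg.
Tool frame: the origin (TCP) lies midway between the tips of the shut fingers; the grasp point (between the pads) lies 19 mm behind it; x points along the fingers, y is the direction in which the jaws open and shut, and the axes are right-handed (so a half turn about x gives the same grasp; the last joint's range is limited). The gripper opens to 87 mm and grips with 3 to 60 N. Pads are 19 mm wide; open, the fingers measure 117 mm over their backs; the gripper's body (75 mm by 190 mm) begins 51 mm behind the grasp point.
Start: joints at [-1.297, 0.321, -0.07, 1.45, 0.023, 1.371, -0.057], TCP at [0.167, 0.628, 0.195] pointing down, gripper open.
Joint ranges: [-2.86, 2.86], [-0.3, 2.09], [-1.38, 1.24], [0.06, 2.45], [-1.56, 4.7], [0.09, 2.05], [-2.69, 2.69]. Speed limits (rad/s): [2.57, 2.57, 3.14, 3.14, 3.14, 3.14, 3.14].

INTERFACE

Orientations are given as a rotation vector (axis times angle).
In Python, from bench import ctrl gives the robot as it stands. The module is installed in compiled form; this text tells all that it offers.
- The arm moves only by the shell command python3 -m jog 'ROWS' [FORCE]. ROWS is JSON, a list of rows, each an object with "rot": the turn, a rotation vector about the tool's x, y, z in units of 5 degrees (1.0 is 5 degrees), a list of three; "travel": the shift along the tool's x, y, z in units of 0.3 m (1.0 is 0.3 m), a list of three; "jaw": the closure, from -1 (fully open) to 1 (shut), so that 0 is half open. In form: [{"rot": [ax, ay, az], "travel": [tx, ty, tz], "jaw": jaw}, ...]. A call has 1 to 8 rows; each row shifts and turns the commanded pose from where the row before left it, along the tool's axes as they then stand; what a row does not reach is not made up. A row lasts 1/10 s, in which the tool goes at most 50 mm and 8.59 degrees, less where a joint would pass 70% of its speed; a pose out of reach is approached as far as the arm can. A call with a number of a shift or a turn outside -1 to 1 is refused whole. A call with a gripper value outside its range is refused whole. The fingers move at their own pace and stop on an object; FORCE is the grip in N (left out, the last holds). Time passes only in rows, so rows that do not move let the fingers close. It gives the time, the measured TCP pose, the force and the opening at its end, in the units of the state.
- ctrl.get_state(): the state, without advancing time (a new reading comes with each control period).
- ctrl.get_image(name): name is "scene" or "top" or "wrist"; returns the picture (400x640x3 uint8, red, green, blue); there is no depth.
- ctrl.camera_model(name): a dict with "mtx" (3x3 intrinsics, pixels), "extrinsics" (4x4, takes a point from world to camera coordinates); the wrist camera has in their place "hand_eye" (4x4, takes a point from camera to tool coordinates, whose origin is the TCP and whose axes are the tool frame's). Camera axes: x right, y up, looking along -z (the intrinsics and any distortion apply to the point x, -y, -z); pixel columns grow to the right and rows downward; lengths in m; the calibration is good to about 2 mm. The wrist camera is an equidistant fisheye: a pixel r from the principal point sees the ray r / f radians off the axis. A picture is of the moment at which its call begins: read the wrist's pose just before it. camera_model takes no time and is no camera call.
- ctrl.close_job(): hands the job in, once; it reports no verdict.
The state is a dict: "time": time; "joint_positions": joint angles; "qd": joint speeds; "joint_torque": joint torques, N m; "position": TCP position; "tool_rot": TCP orientation; "ft_force": force on the tool from outside, world axes, zero at the start; "torque": the same for the moment, N m; "grip_width": opening from 0.0 (shut) to 1.0 (fully open).
Only numpy, scipy, OpenCV 4.12 (cv2) and the standard library are available. Lean on these libraries where they do the work, as an engineer would, in place of code of your own. Each camera call takes 0.05 s, during which the arm holds its last target.

## Working session

There is one attempt and no reset: what is moved stays moved. The work goes in short steps, Python scripts to look and compute and a shell command to move; the robot and the scene stay as the last step left them, time stands still between calls to the robot, and variables do not carry over. Pictures are saved under pics/ and viewed, and the job is handed in when it is done.

```bash
mkdir -p pics; ls; python3 - <<'E'
from bench import ctrl
import cv2,numpy as np
np.set_printoptions(precision=4,suppress=True)
print(ctrl.get_state())
for n in("scene","top","wrist"):
    print(n,ctrl.camera_model(n))
for n in("scene","top"):
    cv2.imwrite(f"pics/{n}0.png",ctrl.get_image(n)[:,:,::-1])
E
```

```text
pics
{'time': 0.0, 'joint_positions': array([-1.2969,  0.3218, -0.0701,  1.4517,  0.0226,  1.3708, -0.0569]), 'qd': array([-0.0018,  0.0003,  0.0006,  0.0027,  0.0003,  0.0001, -0.0009]), 'joint_torque': array([  0.0003, -49.1279,  -0.4037, -31.2538,  -0.064 ,   0.0433,
         0.0002]), 'position': array([0.1669, 0.6276, 0.1936]), 'tool_rot': array([ 0.2024,  1.5613, -0.2054]), 'ft_force': array([-0.0001,  0.193 , -0.4385]), 'torque': array([ 0.0107, -0.0009,  0.0299]), 'grip_width': 1.0011566470667161}
scene {'mtx': array([[421.0197,   0.    , 317.3978],
       [  0.    , 421.0197, 201.6043],
       [  0.    ,   0.    ,   1.    ]]), 'extrinsics': array([[-0.5578, -0.8298,  0.0185,  0.3501],
       [ 0.4334, -0.2721,  0.8591, -0.2631],
       [-0.7079,  0.4872,  0.5114, -0.6208],
       [ 0.    ,  0.    ,  0.    ,  1.    ]])}
top {'mtx': array([[506.7855,   0.    , 314.8491],
       [  0.    , 506.7855, 206.4695],
       [  0.    ,   0.    ,   1.    ]]), 'extrinsics': array([[-0.0058, -0.9998,  0.0178,  0.0773],
       [ 0.996 , -0.0042,  0.0887, -0.5028],
       [-0.0886,  0.0182,  0.9959, -1.0538],
       [ 0.    ,  0.    ,  0.    ,  1.    ]])}
wrist {'mtx': array([[309.7069,   0.    , 316.9082],
       [  0.    , 309.7069, 201.2941],
       [  0.    ,   0.    ,   1.    ]]), 'hand_eye': array([[ 0.0001,  0.3011, -0.9536, -0.1902],
       [ 1.    , -0.0007, -0.0002,  0.0016],
       [-0.0007, -0.9536, -0.3011, -0.0848],
       [ 0.    ,  0.    ,  0.    ,  1.    ]])}
```

View pics/top0.png

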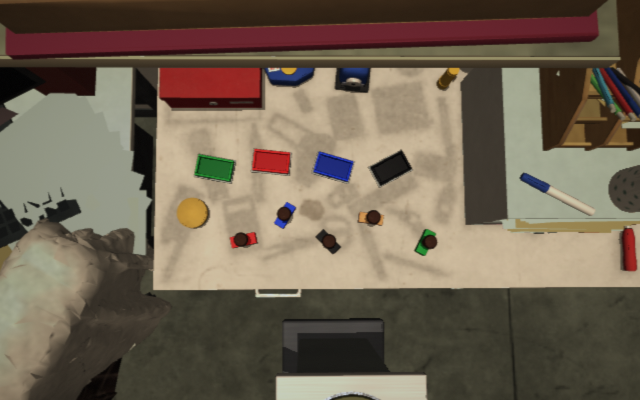

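View pics/scene0.png

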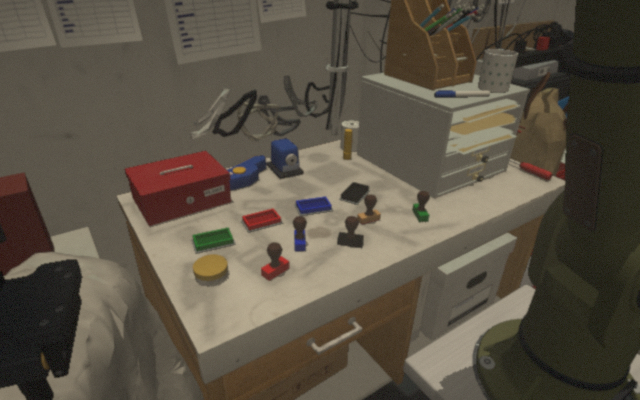

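The top view shows the trays left to right as green (215,168), red (272,162), blue (333,167) and black (391,168). The stamps are red (243,240), blue (285,214), black (328,241), plain (372,217) and green (427,242), and the tin is at (192,212). Next I'll enlarge the crops.

```bash
python3 - <<'E'
import cv2
im=cv2.imread("pics/top0.png")
def crop(x0,y0,x1,y1,k,n):
    c=cv2.resize(im[y0:y1,x0:x1],None,fx=k,fy=k,interpolation=cv2.INTER_CUBIC)
    for x in range(x0,x1,10): cv2.putText(c,str(x),((x-x0)*k,8),0,.3,(255,0,255),1); cv2.line(c,((x-x0)*k,10),((x-x0)*k,16),(255,0,255),1)
    for y in range(y0,y1,10): cv2.putText(c,str(y),(0,(y-y0)*k+4),0,.3,(255,0,255),1)
    cv2.imwrite(n,c)
crop(185,140,315,190,6,"pics/c1.png")
crop(305,140,435,190,6,"pics/c2.png")
crop(220,195,350,260,6,"pics/c3.png")
crop(320,195,450,260,6,"pics/c4.png")
E
```

```text
(no output)
```

View pics/c1.png

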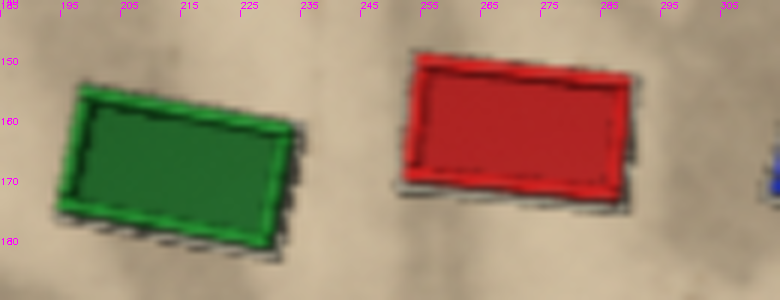

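View pics/c2.png

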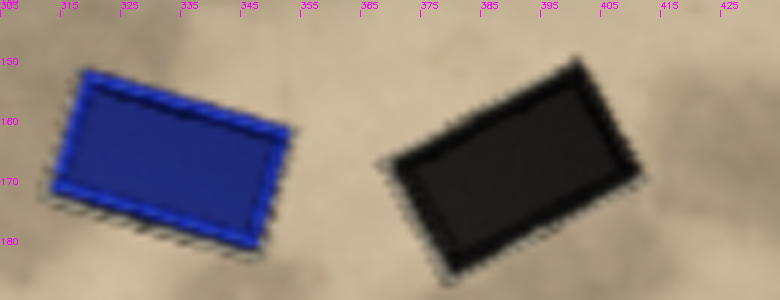

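View pics/c3.png

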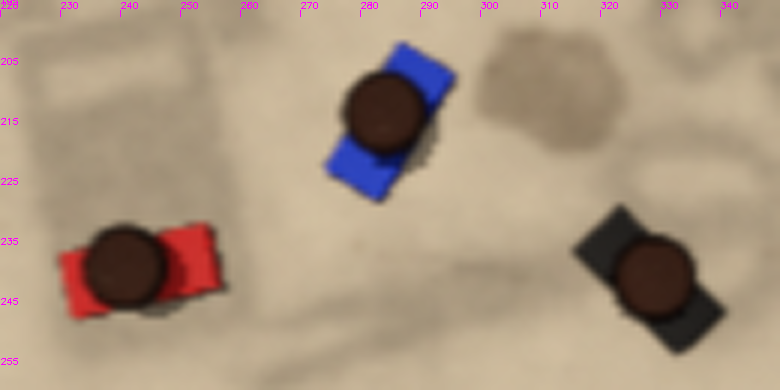

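View pics/c4.png

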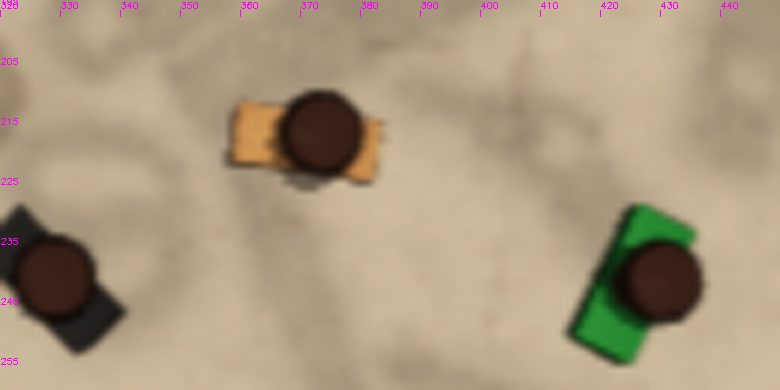

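```bash
cat > h.py <<'E'
from bench import ctrl
import numpy as np,cv2
from scipy.spatial.transform import Rotation as R
np.set_printoptions(precision=4,suppress=True)
def ray(name,uv):
    m=ctrl.camera_model(name);K=m["mtx"];E=m["extrinsics"]
    d=np.array([(uv[0]-K[0,2])/K[0,0],-(uv[1]-K[1,2])/K[1,1],-1.])
    return -E[:3,:3].T@E[:3,3],E[:3,:3].T@d
def px(name,uv,z):
    o,d=ray(name,uv);return o+d*(z-o[2])/d[2]
def wray(st,uv):
    m=ctrl.camera_model("wrist");K=m["mtx"];H=m["hand_eye"]
    dx,dy=uv[0]-K[0,2],uv[1]-K[1,2];r=np.hypot(dx,dy);t=r/K[0,0]
    d=np.array([np.sin(t)*dx/r,-np.sin(t)*dy/r,-np.cos(t)])
    T=R.from_rotvec(st["tool_rot"]).as_matrix()
    return T@H[:3,3]+st["position"]+T@(H[:3,3]*0),T@H[:3,:3]@d
def wpx(st,uv,z):
    o,d=wray(st,uv);return o+d*(z-o[2])/d[2]
def yaw_jaw():
    T=R.from_rotvec(ctrl.get_state()["tool_rot"]).as_matrix();return T
def plan(p=None,yaw=None):
    """shift to world point p, then jaw (tool y) yaw target rad mod pi; rot done first"""
    s=ctrl.get_state();T=R.from_rotvec(s["tool_rot"]).as_matrix()
    cur=np.arctan2(T[1,1],T[0,1]);yaw=cur if yaw is None else yaw
    # desired: x down, y=(cos,sin,0)
    best=None
    for k in (0,np.pi):
        y=np.array([np.cos(yaw+k),np.sin(yaw+k),0]);x=np.array([0,0,-1.]);D=np.stack([x,y,np.cross(x,y)],1)
        rv=R.from_matrix(T.T@D).as_rotvec()
        q7=s["joint_positions"][6]
        print("jaw yaw tgt %.1f deg: rot units"%np.degrees(yaw+k),rv/np.radians(5), "q7",q7.round(3))
        if best is None or np.linalg.norm(rv)<best[0]: best=(np.linalg.norm(rv),D)
    if p is not None:
        d=np.array(p)-s["position"]
        print("travel units cur axes",T.T@d/.3,"| after turn",best[1].T@d/.3, "dist",np.linalg.norm(d))
    print("pos",s["position"],"curyaw %.1f"%np.degrees(cur),"t",round(s["time"],2),"w",round(s["grip_width"],3),"F",s["ft_force"].round(1),"tilt",np.degrees(np.arccos(-T[2,0])).round(2))
    print("T",T.tolist() if 0 else T.round(3).tolist())
E
python3 - <<'E'
from h import *
def A(l,x0,y0): return [(x0+a/6,y0+b/6) for a,b in l]
tr=dict(green=A([(82,85),(295,125),(275,248),(60,210)],185,140),red=A([(418,55),(632,78),(622,202),(405,178)],185,140),
blue=A([(85,72),(290,130),(262,250),(55,188)],305,140),black=A([(578,62),(640,170),(455,275),(393,163)],305,140))
st=dict(red=(A([(62,257),(208,226),(222,288),(77,318)],220,195),A([(125,267)],220,195)),
blue=(A([(402,44),(456,77),(380,201),(326,167)],220,195),A([(385,112)],220,195)),
black=(A([(621,206),(726,312),(678,353),(573,250)],220,195),A([(655,277)],220,195)),
green=(A([(636,206),(695,236),(628,364),(569,332)],320,195),A([(661,282)],320,195)),
plain=(A([(238,103),(382,122),(372,183),(230,160)],320,195),A([(321,132)],320,195)))
def rect(P):
    P=np.array(P)[:,:2];c=P.mean(0)
    e1=(P[1]-P[0]+P[2]-P[3])/2;e2=(P[2]-P[1]+P[3]-P[0])/2
    L=e1 if np.linalg.norm(e1)>np.linalg.norm(e2) else e2
    return c,np.degrees(np.arctan2(L[1],L[0]))%180,np.linalg.norm(e1)*1e3,np.linalg.norm(e2)*1e3
for n,c in tr.items(): print("tray",n,*rect([px("top",u,.016) for u in c]))
for n,(c,k) in st.items(): print("stamp",n,*rect([px("top",u,.019) for u in c]),"knob",px("top",k[0],.062)[:2])
print("tin",px("top",(192.5,212),.028))
plan()
E
```

```text
tray green [0.5877 0.2887] 79.39206223147796 77.57233034671165 45.23033710009991
tray red [0.6013 0.1671] 83.54877935385075 77.51815883398166 44.89609303392424
tray blue [0.5895 0.0334] 73.41789368577645 76.87358208876742 44.05910465275052
tray black [ 0.5864 -0.09  ] 118.91314607544149 45.41407403763085 76.90243006355294
stamp red [0.4323 0.2253] 101.56342840664928 52.023431341249065 22.233037671929225 knob [0.4331 0.2259]
stamp blue [0.4848 0.1378] 148.38075824491708 22.513927706556384 51.27117504481922 knob [0.4851 0.1382]
stamp black [0.4285 0.0469] 44.82918264379063 52.11731437287392 22.619721810926436 knob [0.4287 0.0469]
stamp green [ 0.4259 -0.1593] 150.8459628883547 23.44634371526943 51.16352365582917 knob [ 0.4259 -0.1591]
stamp plain [ 0.4769 -0.0444] 81.3711574425577 51.26829760658983 21.233190715818026 knob [ 0.4775 -0.0442]
tin [0.4921 0.3318 0.028 ]
jaw yaw tgt 75.1 deg: rot units [0.     0.0011 0.0197] q7 -0.057
jaw yaw tgt 255.1 deg: rot units [-36.      -0.0309   0.0018] q7 -0.057
pos [0.1669 0.6277 0.1937] curyaw 75.1 t 0.1 w 0.997 F [ 0.3 -0.4 -0.1] tilt 0.1
T [[-0.0, 0.257, 0.966], [-0.002, 0.966, -0.257], [-1.0, -0.002, 0.0]]
```

```bash
python3 -c "
from h import *
plan([.4330,.2257,.12])"
```

```text
jaw yaw tgt 75.1 deg: rot units [0.     0.0011 0.0197] q7 -0.057
jaw yaw tgt 255.1 deg: rot units [-36.      -0.0309   0.0018] q7 -0.057
travel units cur axes [ 0.2475 -1.0666  1.2014] | after turn [ 0.2455 -1.067   1.2014] dist 0.4876544455011598
pos [0.1669 0.6277 0.1937] curyaw 75.1 t 0.1 w 0.997 F [ 0.3 -0.4 -0.1] tilt 0.1
T [[-0.0, 0.257, 0.966], [-0.002, 0.966, -0.257], [-1.0, -0.002, 0.0]]
```

```bash
python3 -m jog '[{"rot":[0,0,0],"travel":[0,-0.08,0.09],"jaw":-1},{"rot":[0,0,0],"travel":[0,-0.08,0.09],"jaw":-1},{"rot":[0,0,0],"travel":[0,-0.08,0.09],"jaw":-1},{"rot":[0,0,0],"travel":[0,-0.08,0.09],"jaw":-1},{"rot":[0,0,0],"travel":[0,-0.08,0.09],"jaw":-1},{"rot":[0,0,0],"travel":[0,-0.08,0.09],"jaw":-1},{"rot":[0,0,0],"travel":[0,-0.08,0.09],"jaw":-1},{"rot":[0,0,0],"travel":[0,-0.08,0.09],"jaw":-1}]'; python3 -c "
from h import *
plan([.4330,.2257,.12])"
```

```text
time: 0.9
position: [0.3269, 0.3856, 0.1943]
tool_rot: [0.204, 1.561, -0.204]
ft_force: [0.5, -0.5, -0.2]
grip_width: 1.003
jaw yaw tgt 75.1 deg: rot units [-0.     -0.002   0.0041] q7 0.392
jaw yaw tgt 255.1 deg: rot units [36.      0.0065  0.0032] q7 0.392
travel units cur axes [ 0.2479 -0.4241  0.4786] | after turn [ 0.2478 -0.4242  0.4786] dist 0.20575584889420412
pos [0.3269 0.3856 0.1943] curyaw 75.1 t 0.9 w 1.003 F [ 0.5 -0.5 -0.2] tilt 0.02
T [[-0.0, 0.257, 0.966], [-0.0, 0.966, -0.257], [-1.0, -0.0, -0.0]]
```

```bash
python3 -m jog '[{"rot":[0,0,0],"travel":[0.03,-0.07,0.08],"jaw":-1},{"rot":[0,0,0],"travel":[0.04,-0.07,0.08],"jaw":-1},{"rot":[0,0,0],"travel":[0.04,-0.07,0.08],"jaw":-1},{"rot":[0,0,0],"travel":[0.04,-0.07,0.08],"jaw":-1},{"rot":[0,0,0],"travel":[0.04,-0.07,0.08],"jaw":-1},{"rot":[0,0,0],"travel":[0.04,-0.074,0.0786],"jaw":-1},{"rot":[0,0,0],"travel":[0.0178,0,0],"jaw":-1},{"rot":[0,0,0],"travel":[0,0,0],"jaw":-1}]'; python3 -c "
from h import *
plan([.4330,.2257,.0285])
cv2.imwrite('pics/w1.png',ctrl.get_image('wrist')[:,:,::-1])"
```

```text
time: 1.7
position: [0.4319, 0.2265, 0.1192]
tool_rot: [0.205, 1.563, -0.206]
ft_force: [0.4, 1.0, -0.2]
grip_width: 1.0
jaw yaw tgt 75.0 deg: rot units [-0.     -0.02    0.0159] q7 0.78
jaw yaw tgt 255.0 deg: rot units [36.      0.0249  0.0314] q7 0.78
travel units cur axes [ 0.3025 -0.0011  0.0048] | after turn [ 0.3025 -0.0015  0.0043] dist 0.09074854044538742
pos [0.4319 0.2265 0.1192] curyaw 75.0 t 1.7 w 1.0 F [ 0.4  1.  -0.2] tilt 0.13
T [[-0.002, 0.259, 0.966], [-0.001, 0.966, -0.259], [-1.0, -0.001, -0.002]]
```

View pics/w1.png

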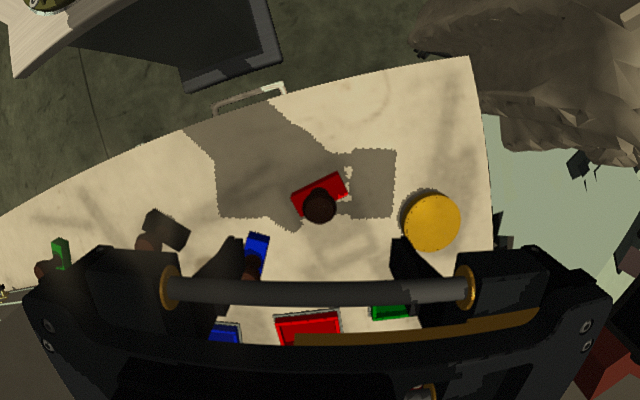

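The wrist view shows the red stamp's knob at about (320,207), between the two finger tips at (232,240) and (400,240). I'll check that position against the top camera.

```bash
python3 -c "
from h import *
s=ctrl.get_state();print(wpx(s,(320,207),.05), wpx(s,(320,203),.064))
plan([.4330,.2257,.0285])"
```

```text
[0.4354 0.2313 0.05  ] [0.4274 0.2333 0.064 ]
jaw yaw tgt 75.1 deg: rot units [-0.     -0.013   0.0048] q7 0.78
jaw yaw tgt 255.1 deg: rot units [36.      0.0075  0.0205] q7 0.78
travel units cur axes [ 0.3047 -0.0054  0.006 ] | after turn [ 0.3047 -0.0055  0.0056] dist 0.0914339984228572
pos [0.4318 0.2277 0.1199] curyaw 75.1 t 1.75 w 1.0 F [-0.1 -0.1  0.1] tilt 0.07
T [[-0.001, 0.257, 0.967], [-0.0, 0.967, -0.257], [-1.0, -0.0, -0.001]]
```

```bash
python3 -m jog '[{"rot":[0,0,0],"travel":[0.05,-0.003,0.005],"jaw":-1},{"rot":[0,0,0],"travel":[0.08,0,0],"jaw":-1},{"rot":[0,0,0],"travel":[0.08,0,0],"jaw":-1},{"rot":[0,0,0],"travel":[0.07,0,0],"jaw":-1},{"rot":[0,0,0],"travel":[0.024,0,0],"jaw":-1},{"rot":[0,0,0],"travel":[0,0,0],"jaw":-1}]' 20; python3 -c "
from h import *
s=ctrl.get_state()
cv2.imwrite('pics/w2.png',ctrl.get_image('wrist')[:,:,::-1])
plan([.4330,.2257,.0285])"
```

```text
time: 2.35
position: [0.4327, 0.2268, 0.0286]
tool_rot: [0.202, 1.563, -0.203]
ft_force: [0.2, 0.1, 0.1]
grip_width: 0.996
jaw yaw tgt 75.2 deg: rot units [-0.      0.0011 -0.0038] q7 0.817
jaw yaw tgt 255.2 deg: rot units [36.     -0.0059 -0.0017] q7 0.817
travel units cur axes [ 0.0037 -0.0049 -0.0009] | after turn [ 0.0037 -0.0049 -0.0009] dist 0.0018517092907214274
pos [0.4336 0.227  0.0296] curyaw 75.2 t 2.4 w 1.001 F [-0.2  0.1  1.5] tilt 0.02
T [[0.0, 0.255, 0.967], [0.0, 0.967, -0.255], [-1.0, 0.0, 0.0]]
```

View pics/w2.png

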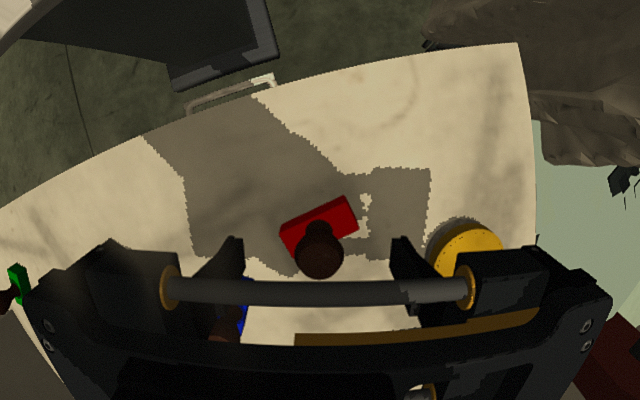

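The knob sits centred between the finger tips, at u≈320. I'll close on it.

```bash
python3 -m jog '[{"rot":[0,0,0],"travel":[0,0,0],"jaw":1},{"rot":[0,0,0],"travel":[0,0,0],"jaw":1},{"rot":[0,0,0],"travel":[0,0,0],"jaw":1},{"rot":[0,0,0],"travel":[0,0,0],"jaw":1},{"rot":[0,0,0],"travel":[0,0,0],"jaw":1},{"rot":[0,0,0],"travel":[0,0,0],"jaw":1},{"rot":[0,0,0],"travel":[0,0,0],"jaw":1},{"rot":[0,0,0],"travel":[0,0,0],"jaw":1}]' 20
```

```text
time: 3.2
position: [0.4337, 0.2261, 0.0291]
tool_rot: [0.204, 1.561, -0.204]
ft_force: [-1.1, 1.3, 0.3]
grip_width: 0.357
```

```bash
python3 -m jog '[{"rot":[0,0,0],"travel":[-0.04,0,0],"jaw":1},{"rot":[0,0,0],"travel":[-0.08,0,0],"jaw":1},{"rot":[0.9,0,0],"travel":[-0.1,0,0],"jaw":1},{"rot":[0.9,0,0],"travel":[-0.08,0,0],"jaw":1},{"rot":[0.9,0,0],"travel":[0,0,0],"jaw":1},{"rot":[0.9,0,0],"travel":[0,0,0],"jaw":1}]'; python3 -c "
from h import *
plan([.6013,.1671,.12])"
```

```text
time: 3.8
position: [0.4346, 0.2266, 0.1213]
tool_rot: [0.454, 1.521, -0.45]
ft_force: [-0.0, -0.3, 0.6]
grip_width: 0.005
jaw yaw tgt 56.9 deg: rot units [-0.      0.0115 -0.0354] q7 0.468
jaw yaw tgt 236.9 deg: rot units [35.9999 -0.0556 -0.0181] q7 0.468
travel units cur axes [0.0052 0.1369 0.5738] | after turn [0.0042 0.1369 0.5738] dist 0.1769662667670128
pos [0.4346 0.2266 0.1213] curyaw 56.9 t 3.8 w 0.005 F [-0.  -0.3  0.6] tilt 0.19
T [[0.003, 0.546, 0.838], [0.002, 0.838, -0.546], [-1.0, 0.003, 0.001]]
```

The gripper is fully shut, so the knob slipped out. I'll look.

```bash
python3 -c "
from h import *
im=ctrl.get_image('wrist')[:,:,::-1]
cv2.imwrite('pics/w3.png',im)
im=ctrl.get_image('top')[:,:,::-1]
cv2.imwrite('pics/t3.png',cv2.resize(im[190:260,190:320],None,fx=6,fy=6,interpolation=cv2.INTER_CUBIC))
im=ctrl.get_image('scene')[:,:,::-1]
cv2.imwrite('pics/s3.png',cv2.resize(im[180:330,180:380],None,fx=4,fy=4,interpolation=cv2.INTER_CUBIC))
"
```

```text
(no output)
```

View pics/w3.png

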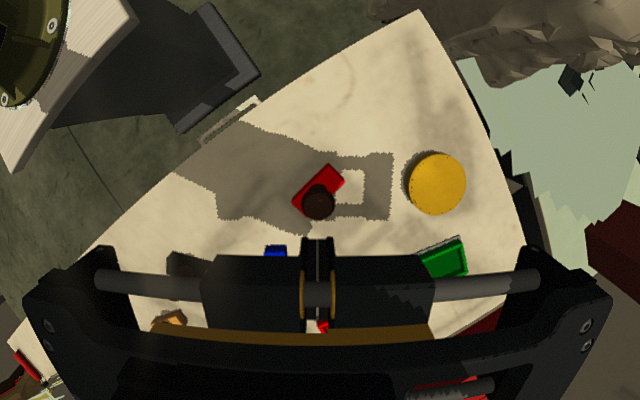

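View pics/t3.png

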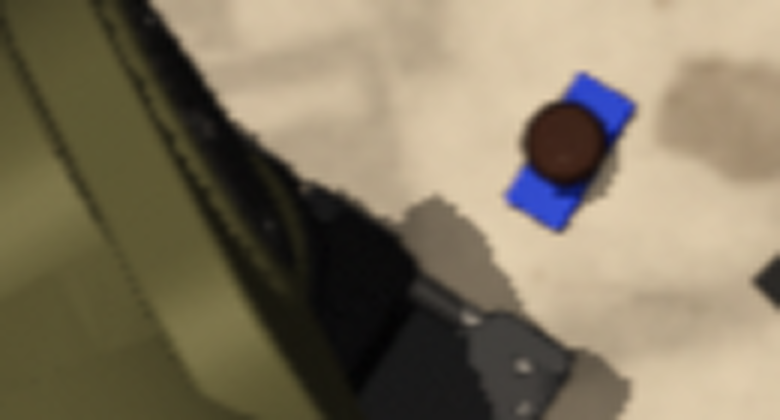

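View pics/s3.png

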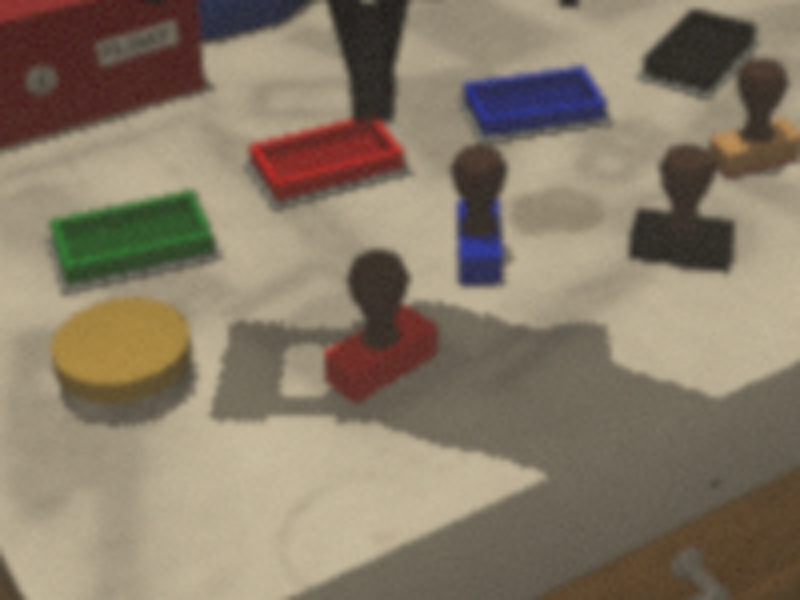

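The stamp still stands where it was. The fingers were still closing when I lifted (0.357 against 0.345 for contact), so I'll wait longer this time. First I'll check the stamp's pose.

```bash
python3 -c "
from h import *
im=cv2.imread('pics/w3.png')
cv2.imwrite('pics/w3c.png',cv2.resize(im[150:250,260:380],None,fx=6,fy=6,interpolation=cv2.INTER_CUBIC))
"
```

```text
(no output)
```

View pics/w3c.png

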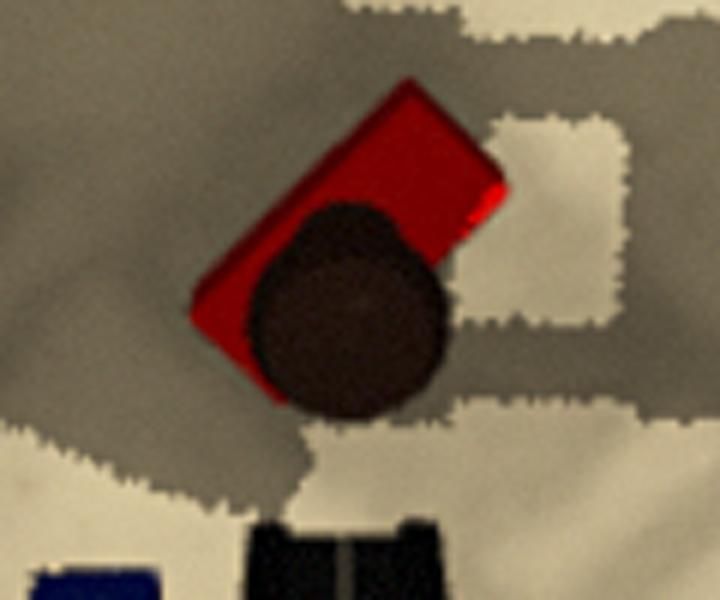

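```bash
python3 -c "
from h import *
s=ctrl.get_state()
P=np.array([wpx(s,(260+a/6,150+b/6),.019) for a,b in [(198,318),(411,98),(507,188),(285,405)]])
print(P, P.mean(0)); 
for i,j in((0,1),(3,2)):
  d=P[j]-P[i];print(np.linalg.norm(d),np.degrees(np.arctan2(d[1],d[0])))
# knob centre: circle centre of ball ~z .051
print(wpx(s,(260+348/6,150+318/6),.051))
E=ctrl.camera_model('scene');c=E['extrinsics']@np.r_[s['position'],1];K=E['mtx'];print(K[0,0]*c[0]/-c[2]+K[0,2],K[1,2]-K[1,1]*c[1]/-c[2])
plan([.4335,.2257,.0285])"
```

```text
[[0.4289 0.2027 0.019 ]
 [0.4168 0.2518 0.019 ]
 [0.4376 0.257  0.019 ]
 [0.4495 0.2064 0.019 ]] [0.4332 0.2295 0.019 ]
0.050608772080229195 103.92016603361684
0.052006910234378124 103.14887445535808
[0.4336 0.229  0.051 ]
274.3408592760171 220.2942128437999
jaw yaw tgt 57.2 deg: rot units [-0.      0.0037 -0.0098] q7 0.473
jaw yaw tgt 237.2 deg: rot units [36.     -0.0154 -0.0057] q7 0.473
travel units cur axes [ 0.3046 -0.0024 -0.0004] | after turn [ 0.3046 -0.0021 -0.0003] dist 0.09137584109045638
pos [0.4339 0.2262 0.1199] curyaw 57.2 t 3.95 w 0.004 F [0.  0.4 0.9] tilt 0.05
T [[0.001, 0.542, 0.841], [0.001, 0.841, -0.542], [-1.0, 0.001, 0.0]]
```

```bash
python3 -c "
from h import *
def pr(n,p):
  E=ctrl.camera_model(n);c=E['extrinsics']@np.r_[p,1];K=E['mtx'];return K[0,0]*c[0]/-c[2]+K[0,2],K[1,2]-K[1,1]*c[1]/-c[2],-c[2]
print('red tray',pr('scene',[.6013,.1671,.006]),'blue',pr('scene',[.5895,.0334,.006]))
print('blue knob top',pr('scene',[.485,.138,.066]),'red knob top',pr('scene',[.4333,.2273,.066]))
m=ctrl.camera_model('wrist');H=np.linalg.inv(m['hand_eye']);K=m['mtx']
for x in(0,-.019):
  c=H@[x,0,0,1];t=np.arctan2(np.hypot(c[0],c[1]),-c[2]);f=K[0,0]*t/np.hypot(c[0],c[1]);print(K[0,2]+c[0]*f,K[1,2]-c[1]*f)
"
```

```text
red tray (np.float64(263.21474706588145), np.float64(220.33033005443858), np.float64(0.9619834590764045)) blue (np.float64(314.80388362907985), np.float64(206.36367356647196), np.float64(1.0187710035249455))
blue knob top (np.float64(300.9715084560399), np.float64(218.0552605704209), np.float64(0.8631516796982045)) red knob top (np.float64(274.9535238510292), np.float64(244.8523520689187), np.float64(0.7830475411936644))
315.2166010245638 237.00620628813243
315.0520559354626 249.5940448823542
```

```bash
python3 -m jog '[{"rot":[0,0,0],"travel":[0,0,0],"jaw":-0.4},{"rot":[0,0,0],"travel":[0,0,0],"jaw":-0.4},{"rot":[0,0,0],"travel":[0,0,0],"jaw":-0.4},{"rot":[0,0,0],"travel":[0,0,0],"jaw":-0.4},{"rot":[0,0,0],"travel":[0,0,0],"jaw":-0.4},{"rot":[0,0,0],"travel":[0,0,0],"jaw":-0.4},{"rot":[0,0,0],"travel":[0,0,0],"jaw":-0.4},{"rot":[0,0,0],"travel":[0,0,0],"jaw":-0.4}]'; python3 -m jog '[{"rot":[0,0,0],"travel":[0.06,0.003,0],"jaw":-0.4},{"rot":[0,0,0],"travel":[0.08,0,0],"jaw":-0.4},{"rot":[0,0,0],"travel":[0.08,0,0],"jaw":-0.4},{"rot":[0,0,0],"travel":[0.07,0,0],"jaw":-0.4},{"rot":[0,0,0],"travel":[0.0145,0,0],"jaw":-0.4},{"rot":[0,0,0],"travel":[0,0,0],"jaw":-0.4}]'
python3 -c "
from h import *
im=ctrl.get_image('wrist')[:,:,::-1]
cv2.imwrite('pics/w4.png',im)
im=ctrl.get_image('scene')[:,:,::-1]
cv2.imwrite('pics/s4.png',cv2.resize(im[140:290,180:380],None,fx=4,fy=4,interpolation=cv2.INTER_CUBIC))
"
```

```text
time: 4.75
position: [0.4338, 0.2261, 0.1191]
tool_rot: [0.45, 1.524, -0.45]
ft_force: [0.8, -0.2, 1.1]
grip_width: 0.642
time: 5.35
position: [0.4338, 0.2265, 0.0274]
tool_rot: [0.449, 1.524, -0.451]
ft_force: [0.1, 0.2, 0.4]
grip_width: 0.699
```

View pics/w4.png

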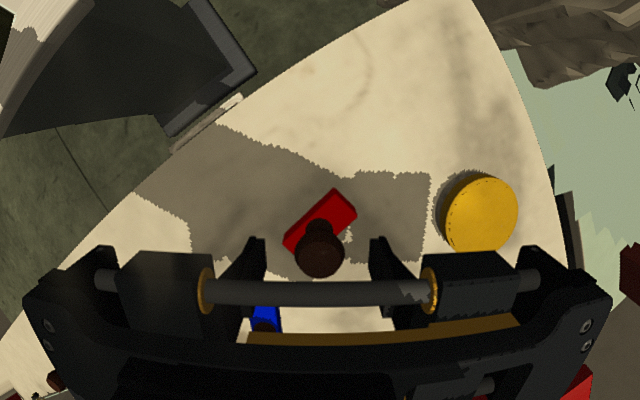

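View pics/s4.png

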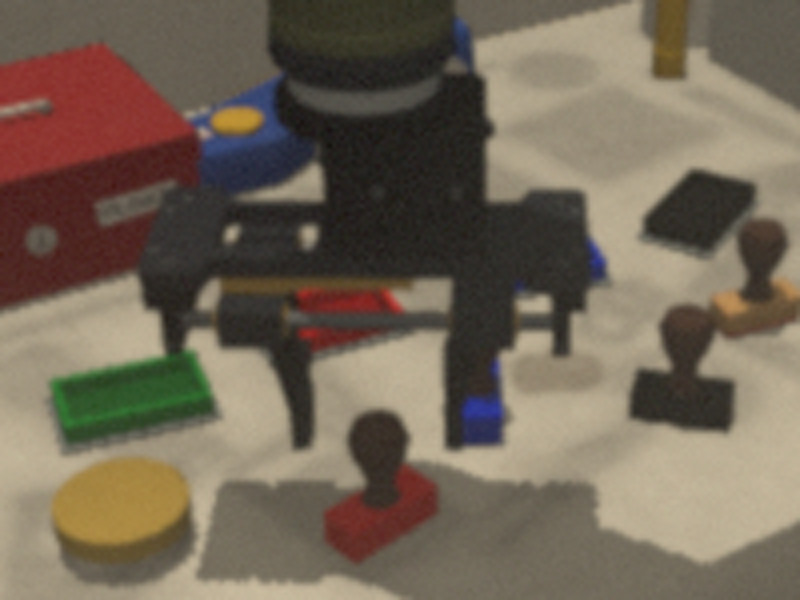

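Both views show the finger tips about 20 mm higher than the nominal TCP: in the scene view they sit at (255,251) and (294,251), level with the knob's ball rather than below it. That explains the slip. I'll lower in small steps, watching the force.

```bash
python3 -m jog '[{"rot":[0,0,0],"travel":[0.02,0,0],"jaw":-0.4},{"rot":[0,0,0],"travel":[0.02,0,0],"jaw":-0.4},{"rot":[0,0,0],"travel":[0.015,0,0],"jaw":-0.4},{"rot":[0,0,0],"travel":[0,0,0],"jaw":-0.4}]'
python3 -c "
from h import *
im=ctrl.get_image('scene')[:,:,::-1]
cv2.imwrite('pics/s5.png',cv2.resize(im[190:290,210:340],None,fx=6,fy=6,interpolation=cv2.INTER_CUBIC))
im=ctrl.get_image('wrist')[:,:,::-1]
cv2.imwrite('pics/w5.png',cv2.resize(im[170:300,220:420],None,fx=4,fy=4,interpolation=cv2.INTER_CUBIC))
plan()
"
```

```text
time: 5.85
position: [0.4336, 0.2265, 0.0105]
tool_rot: [0.449, 1.524, -0.451]
ft_force: [-0.0, -0.2, 0.4]
grip_width: 0.694
jaw yaw tgt 57.1 deg: rot units [-0.     -0.0009  0.0026] q7 0.513
jaw yaw tgt 237.1 deg: rot units [36.      0.0041  0.0014] q7 0.513
pos [0.4342 0.2268 0.0112] curyaw 57.1 t 5.95 w 0.703 F [-0.5  0.7  1.1] tilt 0.01
T [[-0.0, 0.543, 0.84], [-0.0, 0.84, -0.543], [-1.0, -0.0, -0.0]]
```

View pics/s5.png

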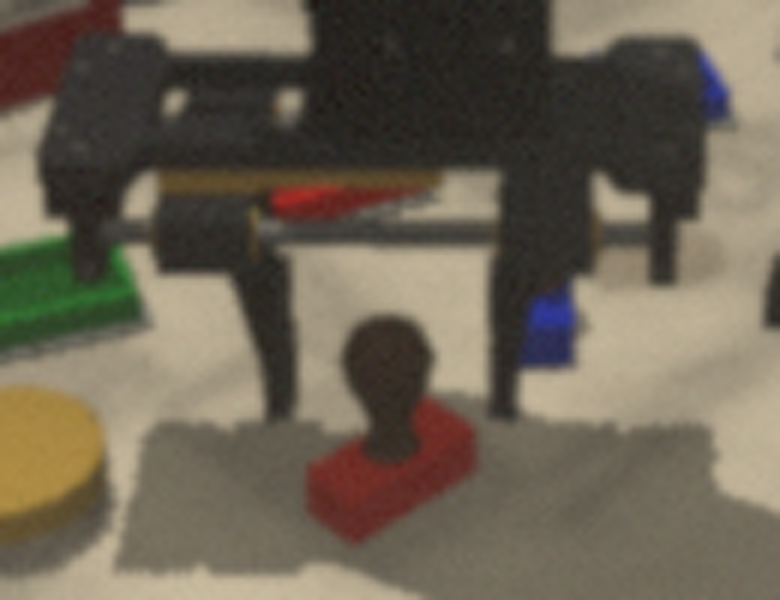

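View pics/w5.png

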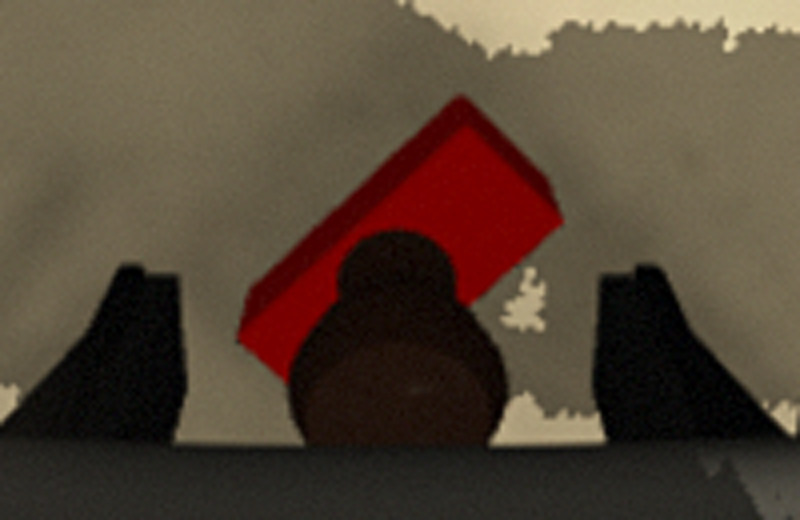

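```bash
python3 -c "
from h import *
m=ctrl.camera_model('wrist');H=np.linalg.inv(m['hand_eye']);K=m['mtx']
def w(x,y,z):
  c=H@[x,y,z,1];t=np.arctan2(np.hypot(c[0],c[1]),-c[2]);f=K[0,0]*t/np.hypot(c[0],c[1]);return np.round([K[0,2]+c[0]*f,K[1,2]-c[1]*f],1)
for a in [(0,.03,-.0095),(-.019,.03,-.0095),(-.04,0,0),(-.04,0,-.033),(-.04,0,-.01),(0,.03,.0),(0,.03,.01)]: print(a,w(*a))
def pr(n,p):
  E=ctrl.camera_model(n);c=E['extrinsics']@np.r_[p,1];K=E['mtx'];return np.round([K[0,0]*c[0]/-c[2]+K[0,2],K[1,2]-K[1,1]*c[1]/-c[2]],1)
for z in (0,.011,.03,.051,.066): print(z,pr('scene',[.434,.227,z]))
for d in (.01,.02,.03): print(d,pr('scene',[.434+.84*d,.227-.543*d,.011]))
"
```

```text
(0, 0.03, -0.0095) [360.4 223.8]
(-0.019, 0.03, -0.0095) [364.4 235.3]
(-0.04, 0, 0) [314.8 266.4]
(-0.04, 0, -0.033) [314.7 210.2]
(-0.04, 0, -0.01) [314.8 250.3]
(0, 0.03, 0.0) [359.6 236.8]
(0, 0.03, 0.01) [358.9 250. ]
0 [276. 272.]
0.011 [275.9 267.6]
0.03 [275.5 259.9]
0.051 [275.2 251. ]
0.066 [274.9 244.6]
0.01 [276.2 264.3]
0.02 [276.5 261.1]
0.03 [276.9 257.9]
```

The wrist view places the knob exactly on the tool axis (observed v≈267, predicted 266). Both cameras put the finger tips about 20 mm short of the reported TCP. The pads are therefore now about 48 mm above the counter, so I'll close here.

```bash
python3 -m jog '[{"rot":[0,0,0],"travel":[0,0,0],"jaw":1},{"rot":[0,0,0],"travel":[0,0,0],"jaw":1},{"rot":[0,0,0],"travel":[0,0,0],"jaw":1},{"rot":[0,0,0],"travel":[0,0,0],"jaw":1},{"rot":[0,0,0],"travel":[0,0,0],"jaw":1},{"rot":[0,0,0],"travel":[0,0,0],"jaw":1},{"rot":[0,0,0],"travel":[0,0,0],"jaw":1},{"rot":[0,0,0],"travel":[0,0,0],"jaw":1}]' 25
python3 -m jog '[{"rot":[0,0,0],"travel":[0,0,0],"jaw":1},{"rot":[0,0,0],"travel":[-0.02,0,0],"jaw":1},{"rot":[0,0,0],"travel":[-0.04,0,0],"jaw":1},{"rot":[0,0,0],"travel":[-0.04,0,0],"jaw":1}]'
python3 -c "
from h import *
im=ctrl.get_image('scene')[:,:,::-1]
cv2.imwrite('pics/s6.png',cv2.resize(im[170:290,210:340],None,fx=5,fy=5,interpolation=cv2.INTER_CUBIC))
im=ctrl.get_image('wrist')[:,:,::-1]
cv2.imwrite('pics/w6.png',cv2.resize(im[170:300,220:420],None,fx=4,fy=4,interpolation=cv2.INTER_CUBIC))
plan()
"
```

```text
time: 6.75
position: [0.4344, 0.227, 0.0114]
tool_rot: [0.45, 1.523, -0.449]
ft_force: [-0.3, 0.8, -0.1]
grip_width: 0.322
time: 7.15
position: [0.4342, 0.2267, 0.0423]
tool_rot: [0.45, 1.524, -0.45]
ft_force: [0.1, -0.9, -0.7]
grip_width: 0.318
jaw yaw tgt 57.1 deg: rot units [-0.      0.0177 -0.048 ] q7 0.498
jaw yaw tgt 237.1 deg: rot units [35.9999 -0.0754 -0.0278] q7 0.498
pos [0.4359 0.2278 0.0438] curyaw 57.1 t 7.25 w 0.321 F [0.7 0.  0.4] tilt 0.26
T [[0.004, 0.543, 0.84], [0.003, 0.84, -0.543], [-1.0, 0.004, 0.002]]
```

View pics/s6.png

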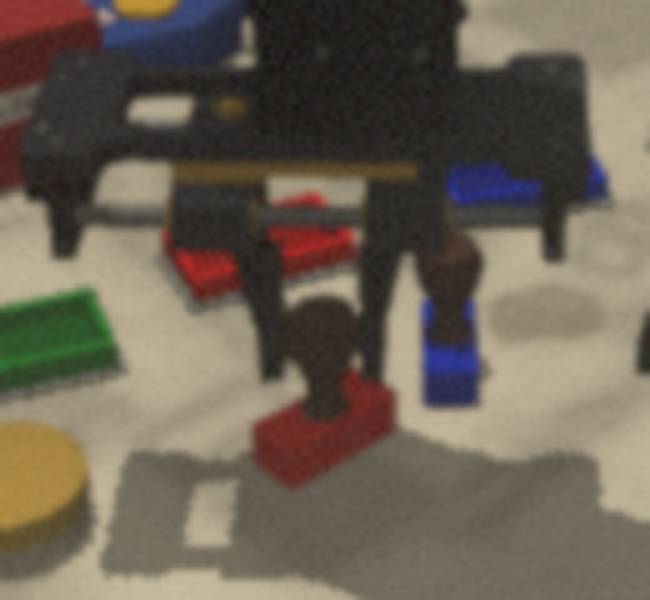

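View pics/w6.png

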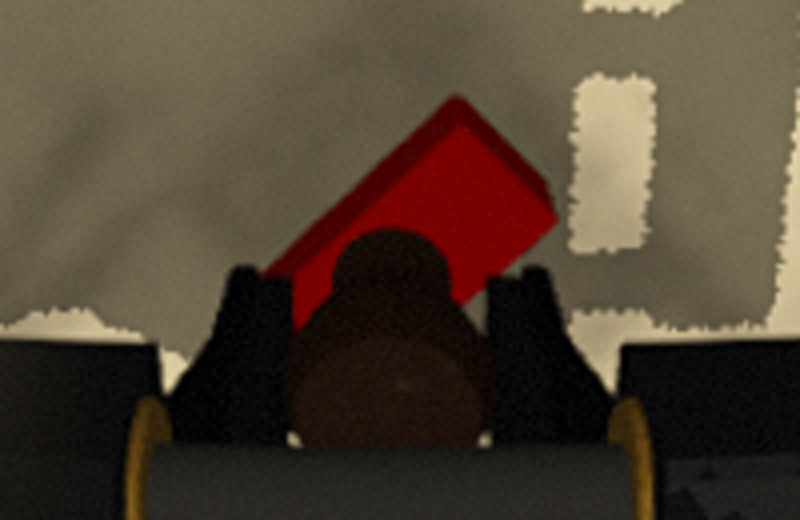

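The stamp is held upright and lifted.

```bash
python3 -m jog '[{"rot":[0.8,0,0],"travel":[-0.07,0,0],"jaw":1},{"rot":[1,0,0],"travel":[-0.08,0,0],"jaw":1},{"rot":[1,0,0],"travel":[-0.05,0,0],"jaw":1},{"rot":[1,0,0],"travel":[0,0,0],"jaw":1},{"rot":[0,0,0],"travel":[0,0,0],"jaw":1}]'
python3 -c "
from h import *
plan([.602,.168,.100])
"
```

```text
time: 7.75
position: [0.4345, 0.2271, 0.102]
tool_rot: [0.708, 1.452, -0.706]
ft_force: [-0.8, -0.5, -1.1]
grip_width: 0.321
jaw yaw tgt 38.1 deg: rot units [ 0.     -0.0017 -0.0168] q7 0.145
jaw yaw tgt 218.1 deg: rot units [-36.       0.0264  -0.0026] q7 0.145
travel units cur axes [0.007  0.3177 0.4995] | after turn [0.0066 0.3177 0.4995] dist 0.1775985422394379
pos [0.4345 0.2271 0.102 ] curyaw 38.1 t 7.75 w 0.321 F [-0.8 -0.5 -1.1] tilt 0.08
T [[0.001, 0.787, 0.617], [0.001, 0.617, -0.787], [-1.0, 0.001, -0.0]]
```

```bash
python3 -m jog '[{"rot":[0,0,0],"travel":[0,0.03,0.05],"jaw":1},{"rot":[0,0,0],"travel":[0,0.06,0.09],"jaw":1},{"rot":[0,0,0],"travel":[0,0.06,0.1],"jaw":1},{"rot":[0,0,0],"travel":[0,0.06,0.1],"jaw":1},{"rot":[0,0,0],"travel":[0,0.06,0.09],"jaw":1},{"rot":[0,0,0],"travel":[0.1,0.0477,0.0695],"jaw":1},{"rot":[0,0,0],"travel":[0.08,0,0],"jaw":1},{"rot":[0,0,0],"travel":[0,0,0],"jaw":1}]'
python3 -c "
from h import *
im=ctrl.get_image('scene')[:,:,::-1]
cv2.imwrite('pics/s7.png',cv2.resize(im[140:260,210:340],None,fx=5,fy=5,interpolation=cv2.INTER_CUBIC))
im=ctrl.get_image('wrist')[:,:,::-1]
cv2.imwrite('pics/w7.png',cv2.resize(im[150:280,220:420],None,fx=4,fy=4,interpolation=cv2.INTER_CUBIC))
plan([.602,.168,.0185])
"
```

```text
time: 8.55
position: [0.5985, 0.1661, 0.0426]
tool_rot: [0.701, 1.459, -0.712]
ft_force: [-0.3, -0.1, -1.5]
grip_width: 0.321
jaw yaw tgt 38.2 deg: rot units [-0.     -0.0091  0.0203] q7 0.481
jaw yaw tgt 218.2 deg: rot units [36.      0.0319  0.0144] q7 0.481
travel units cur axes [0.0942 0.0034 0.0022] | after turn [0.0942 0.0032 0.0021] dist 0.028287778693031684
pos [0.6008 0.1679 0.0468] curyaw 38.2 t 8.65 w 0.319 F [ 0.1 -0.2 -0.5] tilt 0.11
T [[-0.002, 0.786, 0.618], [-0.0, 0.618, -0.786], [-1.0, -0.002, -0.001]]
```

View pics/s7.png

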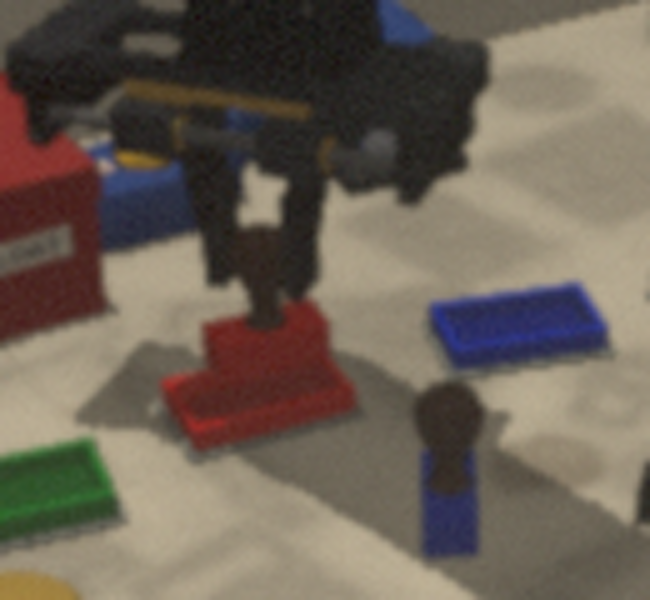

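View pics/w7.png

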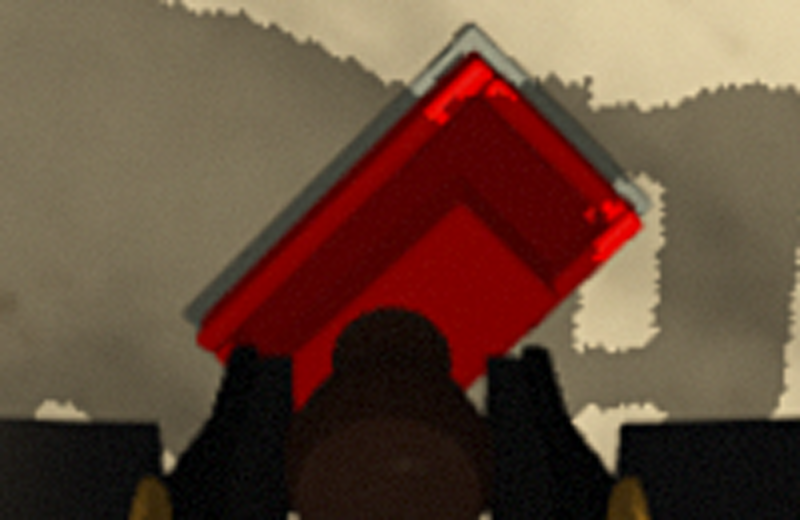

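The mount is parallel to the tray and centred over it. I'll lower it and open the jaws partway.

```bash
python3 -m jog '[{"rot":[0,0,0],"travel":[0.03,0,0],"jaw":1},{"rot":[0,0,0],"travel":[0.03,0,0],"jaw":1},{"rot":[0,0,0],"travel":[0.023,0,0],"jaw":1},{"rot":[0,0,0],"travel":[0.01,0,0],"jaw":1},{"rot":[0,0,0],"travel":[0,0,0],"jaw":1}]'
python3 -c "
from h import *
plan([.602,.168,.0175])
"
```

```text
time: 9.15
position: [0.6012, 0.1678, 0.0188]
tool_rot: [0.706, 1.453, -0.707]
ft_force: [0.3, 0.3, -1.0]
grip_width: 0.322
jaw yaw tgt 38.1 deg: rot units [-0.     -0.004   0.0093] q7 0.49
jaw yaw tgt 218.1 deg: rot units [36.      0.0147  0.0062] q7 0.49
travel units cur axes [0.0045 0.0025 0.001 ] | after turn [0.0045 0.0025 0.001 ] dist 0.0015674914991178025
pos [0.6012 0.1678 0.0188] curyaw 38.1 t 9.15 w 0.322 F [ 0.3  0.3 -1. ] tilt 0.05
T [[-0.001, 0.787, 0.617], [-0.0, 0.617, -0.787], [-1.0, -0.001, -0.0]]
```

```bash
python3 -m jog '[{"rot":[0,0,0],"travel":[0.004,0,0],"jaw":1},{"rot":[0,0,0],"travel":[0,0,0],"jaw":1},{"rot":[0,0,0],"travel":[0,0,0],"jaw":-0.4},{"rot":[0,0,0],"travel":[0,0,0],"jaw":-0.4},{"rot":[0,0,0],"travel":[0,0,0],"jaw":-0.4},{"rot":[0,0,0],"travel":[0,0,0],"jaw":-0.4},{"rot":[0,0,0],"travel":[-0.02,0,0],"jaw":-0.4},{"rot":[0,0,0],"travel":[-0.08,0,0],"jaw":-0.4}]'
python3 -m jog '[{"rot":[0,0,0],"travel":[-0.1,0,0],"jaw":-0.4},{"rot":[0,0,0],"travel":[-0.08,0,0],"jaw":-0.4},{"rot":[0,0,0],"travel":[0,0,0],"jaw":-0.4}]'
python3 -c "
from h import *
im=ctrl.get_image('wrist')[:,:,::-1]
cv2.imwrite('pics/w8.png',im)
plan([.4850,.138,.100])
"
```

```text
time: 9.95
position: [0.5995, 0.1672, 0.0463]
tool_rot: [0.704, 1.456, -0.71]
ft_force: [-0.1, 0.7, 0.5]
grip_width: 0.687
time: 10.25
position: [0.6047, 0.1684, 0.107]
tool_rot: [0.711, 1.447, -0.702]
ft_force: [0.5, 0.4, -0.1]
grip_width: 0.696
jaw yaw tgt 38.1 deg: rot units [-0.      0.0131 -0.0513] q7 0.462
jaw yaw tgt 218.1 deg: rot units [35.9999 -0.0806 -0.0206] q7 0.462
travel units cur axes [ 0.0139 -0.3726 -0.1642] | after turn [ 0.0157 -0.3725 -0.1642] dist 0.12221841569424648
pos [0.6033 0.1682 0.1047] curyaw 38.1 t 10.3 w 0.697 F [-0.5  0.6  0.7] tilt 0.26
T [[0.004, 0.787, 0.617], [0.002, 0.617, -0.787], [-1.0, 0.004, 0.001]]
```

View pics/w8.png

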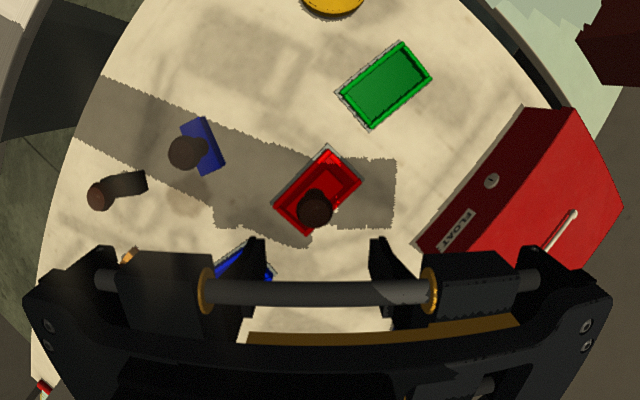

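The red stamp stands in its tray, at about (315,200). Next is the blue one.

```bash
python3 -m jog '[{"rot":[0,0,0],"travel":[0,-0.06,-0.03],"jaw":-0.4},{"rot":[0,0,0],"travel":[0,-0.1,-0.044],"jaw":-0.4},{"rot":[0,0,0],"travel":[0,-0.1,-0.044],"jaw":-0.4},{"rot":[0,0,0],"travel":[0.015,-0.1,-0.044],"jaw":-0.4},{"rot":[0,0,0],"travel":[0,-0.01,-0.001],"jaw":-0.4},{"rot":[0,0,0],"travel":[0,0,0],"jaw":-0.4}]'
python3 -c "
from h import *
plan([.486,.139,.0105])
im=ctrl.get_image('wrist')[:,:,::-1]
cv2.imwrite('pics/w9.png',cv2.resize(im[150:280,220:420],None,fx=4,fy=4,interpolation=cv2.INTER_CUBIC))
"
```

```text
time: 10.9
position: [0.4833, 0.1376, 0.0972]
tool_rot: [0.707, 1.454, -0.707]
ft_force: [0.7, 1.1, 1.3]
grip_width: 0.703
jaw yaw tgt 38.1 deg: rot units [-0.     -0.0082  0.0049] q7 0.369
jaw yaw tgt 218.1 deg: rot units [36.      0.0077  0.0129] q7 0.369
travel units cur axes [0.2888 0.0101 0.002 ] | after turn [0.2889 0.01   0.0018] dist 0.08670882407693518
pos [0.4833 0.1376 0.0972] curyaw 38.1 t 10.9 w 0.703 F [0.7 1.1 1.3] tilt 0.05
T [[-0.001, 0.787, 0.617], [0.0, 0.617, -0.787], [-1.0, -0.0, -0.001]]
```

View pics/w9.png

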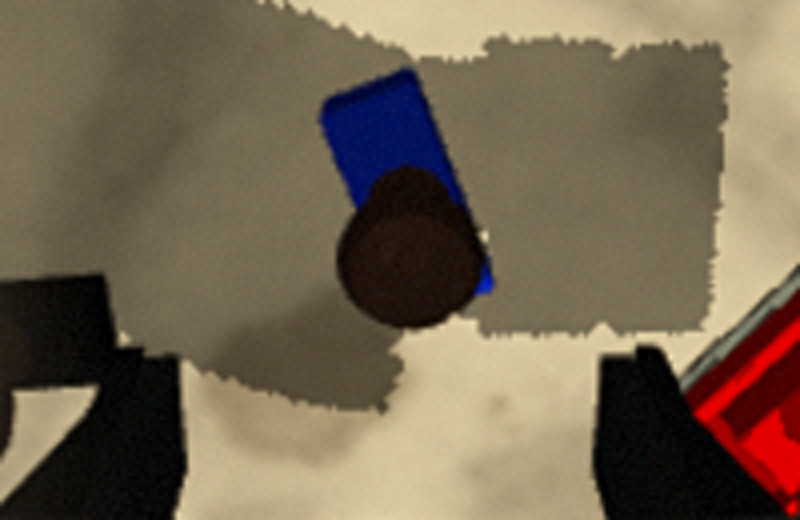

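```bash
python3 -m jog '[{"rot":[0,0,0],"travel":[0.05,0.01,0.002],"jaw":-0.4},{"rot":[0,0,0],"travel":[0.08,0,0],"jaw":-0.4},{"rot":[0,0,0],"travel":[0.08,0,0],"jaw":-0.4},{"rot":[0,0,0],"travel":[0.06,0,0],"jaw":-0.4},{"rot":[0,0,0],"travel":[0.018,0,0],"jaw":-0.4},{"rot":[0,0,0],"travel":[0,0,0],"jaw":-0.4}]'
python3 -c "
from h import *
plan([.486,.139,.0105])
im=ctrl.get_image('wrist')[:,:,::-1]
cv2.imwrite('pics/w10.png',cv2.resize(im[170:300,220:420],None,fx=4,fy=4,interpolation=cv2.INTER_CUBIC))
"
```

```text
time: 11.55
position: [0.4872, 0.1389, 0.0106]
tool_rot: [0.706, 1.453, -0.708]
ft_force: [0.9, 0.4, -0.2]
grip_width: 0.697
jaw yaw tgt 38.1 deg: rot units [0.     0.0037 0.0183] q7 0.419
jaw yaw tgt 218.1 deg: rot units [-36.      -0.0287   0.0058] q7 0.419
travel units cur axes [ 0.0002 -0.003  -0.0026] | after turn [ 0.0002 -0.003  -0.0026] dist 0.0011916815625029006
pos [0.4872 0.1389 0.0106] curyaw 38.1 t 11.55 w 0.697 F [ 0.9  0.4 -0.2] tilt 0.09
T [[-0.001, 0.787, 0.617], [-0.001, 0.617, -0.787], [-1.0, -0.002, 0.0]]
```

View pics/w10.png

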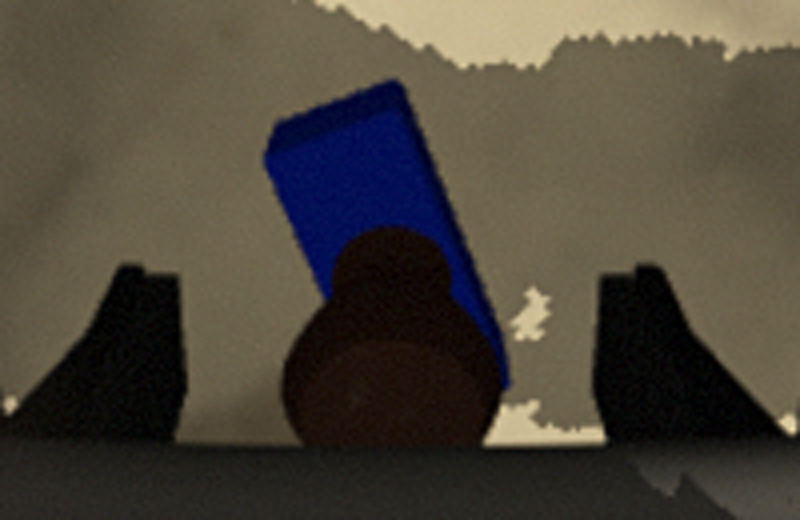

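The knob is centred between the fingers. I'll close and lift, turning about −75° (15 units about +x) on the way.

```bash
python3 -m jog '[{"rot":[0,0,0],"travel":[0,0,0],"jaw":1},{"rot":[0,0,0],"travel":[0,0,0],"jaw":1},{"rot":[0,0,0],"travel":[0,0,0],"jaw":1},{"rot":[0,0,0],"travel":[0,0,0],"jaw":1},{"rot":[0,0,0],"travel":[0,0,0],"jaw":1},{"rot":[0,0,0],"travel":[0,0,0],"jaw":1},{"rot":[0,0,0],"travel":[0,0,0],"jaw":1},{"rot":[0,0,0],"travel":[0,0,0],"jaw":1}]' 25
python3 -m jog '[{"rot":[0,0,0],"travel":[-0.02,0,0],"jaw":1},{"rot":[0,0,0],"travel":[-0.06,0,0],"jaw":1},{"rot":[1,0,0],"travel":[-0.1,0,0],"jaw":1},{"rot":[1,0,0],"travel":[-0.1,0,0],"jaw":1},{"rot":[1,0,0],"travel":[-0.03,0,0],"jaw":1},{"rot":[1,0,0],"travel":[0,0,0],"jaw":1},{"rot":[1,0,0],"travel":[0,0,0],"jaw":1},{"rot":[1,0,0],"travel":[0,0,0],"jaw":1}]'
python3 -m jog '[{"rot":[1,0,0],"travel":[0,0,0],"jaw":1},{"rot":[1,0,0],"travel":[0,0,0],"jaw":1},{"rot":[1,0,0],"travel":[0,0,0],"jaw":1},{"rot":[1,0,0],"travel":[0,0,0],"jaw":1},{"rot":[1,0,0],"travel":[0,0,0],"jaw":1},{"rot":[1,0,0],"travel":[0,0,0],"jaw":1},{"rot":[1,0,0],"travel":[0,0,0],"jaw":1},{"rot":[1,0,0],"travel":[0,0,0],"jaw":1}]'
python3 -c "
from h import *
plan([.5905,.0342,.1])
"
```

```text
time: 12.4
position: [0.4872, 0.1393, 0.0115]
tool_rot: [0.707, 1.452, -0.706]
ft_force: [-0.1, 0.2, 2.0]
grip_width: 0.322
time: 13.2
position: [0.4867, 0.139, 0.1045]
tool_rot: [1.107, 1.271, -1.107]
ft_force: [0.3, 0.7, -1.7]
grip_width: 0.316
time: 14.0
position: [0.4866, 0.1389, 0.1043]
tool_rot: [1.608, 0.89, -1.609]
ft_force: [-0.2, -0.3, -0.8]
grip_width: 0.321
jaw yaw tgt -32.1 deg: rot units [0.     0.0049 0.0038] q7 -0.852
jaw yaw tgt 147.9 deg: rot units [-36.      -0.0059   0.0077] q7 -0.852
travel units cur axes [0.0142 0.4789 0.1117] | after turn [0.0143 0.4789 0.1117] dist 0.14758189271318595
pos [0.4866 0.1389 0.1043] curyaw -32.1 t 14.0 w 0.321 F [-0.2 -0.3 -0.8] tilt 0.03
T [[-0.001, 0.847, -0.531], [-0.0, -0.531, -0.847], [-1.0, -0.0, 0.0]]
```

```bash
python3 -m jog '[{"rot":[0,0,0],"travel":[0,0.06,0.01],"jaw":1},{"rot":[0,0,0],"travel":[0,0.1,0.025],"jaw":1},{"rot":[0,0,0],"travel":[0,0.12,0.03],"jaw":1},{"rot":[0,0,0],"travel":[0,0.11,0.03],"jaw":1},{"rot":[0,0,0],"travel":[0.05,0.089,0.0167],"jaw":1},{"rot":[1,0,0],"travel":[0.08,0,0],"jaw":1},{"rot":[0,0,0],"travel":[0.06,0,0],"jaw":1},{"rot":[0,0,0],"travel":[0,0,0],"jaw":1}]'
python3 -c "
from h import *
im=ctrl.get_image('scene')[:,:,::-1]
cv2.imwrite('pics/s11.png',cv2.resize(im[140:260,210:340],None,fx=5,fy=5,interpolation=cv2.INTER_CUBIC))
im=ctrl.get_image('wrist')[:,:,::-1]
cv2.imwrite('pics/w11.png',cv2.resize(im[150:280,220:420],None,fx=4,fy=4,interpolation=cv2.INTER_CUBIC))
plan([.5905,.0342,.0185])
"
```

```text
time: 14.8
position: [0.5886, 0.0343, 0.0445]
tool_rot: [1.661, 0.834, -1.672]
ft_force: [-0.1, 0.0, -0.3]
grip_width: 0.319
jaw yaw tgt -36.9 deg: rot units [0.     0.0058 0.0043] q7 -0.579
jaw yaw tgt 143.1 deg: rot units [-36.      -0.0068   0.0092] q7 -0.579
travel units cur axes [ 0.0965 -0.0001  0.0027] | after turn [ 0.0965 -0.0002  0.0028] dist 0.028968149664811933
pos [0.591  0.0348 0.0475] curyaw -36.9 t 14.9 w 0.317 F [ 0.4  0.6 -0.6] tilt 0.04
T [[-0.001, 0.8, -0.6], [-0.0, -0.6, -0.8], [-1.0, -0.0, 0.001]]
```

View pics/s11.png

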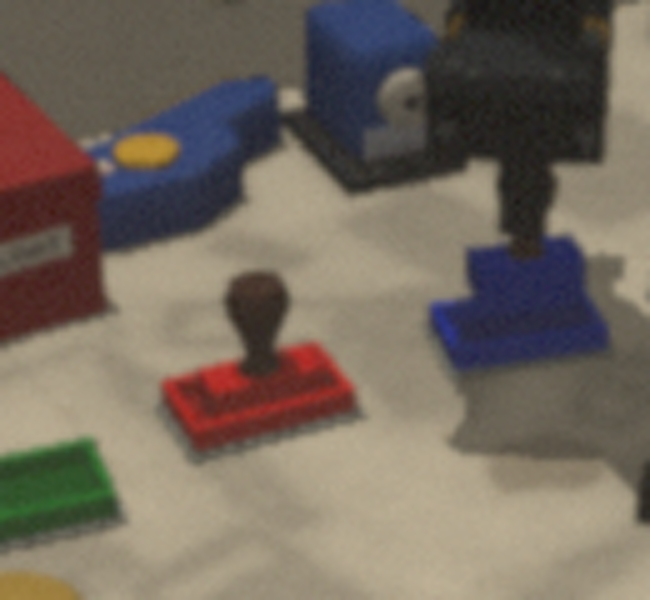

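View pics/w11.png

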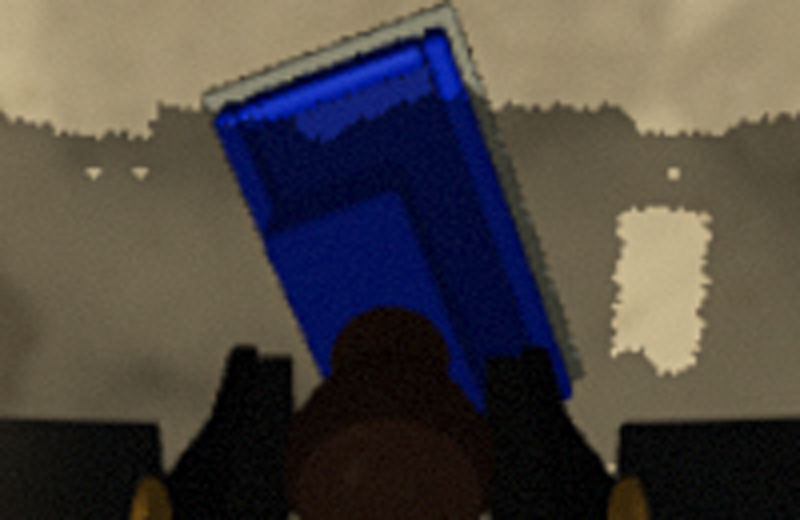

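The blue mount is parallel to its tray and centred, and the red stamp stands in its own tray. I'll lower and release.

```bash
python3 -m jog '[{"rot":[0,0,0],"travel":[0.03,0,0],"jaw":1},{"rot":[0,0,0],"travel":[0.03,0,0],"jaw":1},{"rot":[0,0,0],"travel":[0.026,0,0],"jaw":1},{"rot":[0,0,0],"travel":[0.012,0,0],"jaw":1},{"rot":[0,0,0],"travel":[0.002,0,0],"jaw":1},{"rot":[0,0,0],"travel":[0,0,0],"jaw":1}]'
python3 -m jog '[{"rot":[0,0,0],"travel":[0,0,0],"jaw":-0.4},{"rot":[0,0,0],"travel":[0,0,0],"jaw":-0.4},{"rot":[0,0,0],"travel":[0,0,0],"jaw":-0.4},{"rot":[0,0,0],"travel":[0,0,0],"jaw":-0.4},{"rot":[0,0,0],"travel":[-0.03,0,0],"jaw":-0.4},{"rot":[0,0,0],"travel":[-0.08,0,0],"jaw":-0.4},{"rot":[0,0,0],"travel":[-0.1,0,0],"jaw":-0.4},{"rot":[0,0,0],"travel":[-0.08,0,0],"jaw":-0.4}]'
python3 -c "
from h import *
plan([.4296,.0478,.105])
im=ctrl.get_image('wrist')[:,:,::-1]
cv2.imwrite('pics/w12.png',im)
"
```

```text
time: 15.5
position: [0.5912, 0.0348, 0.0175]
tool_rot: [1.666, 0.833, -1.666]
ft_force: [-1.0, 0.7, 2.6]
grip_width: 0.322
time: 16.3
position: [0.5918, 0.0346, 0.1065]
tool_rot: [1.667, 0.832, -1.664]
ft_force: [-0.5, 0.9, -0.0]
grip_width: 0.698
jaw yaw tgt -36.9 deg: rot units [ 0.     -0.0128 -0.0131] q7 -0.609
jaw yaw tgt 143.1 deg: rot units [-36.       0.0207  -0.0201] q7 -0.609
travel units cur axes [ 0.004  -0.4589  0.2895] | after turn [ 0.0049 -0.4589  0.2895] dist 0.1627651793813971
pos [0.5918 0.0346 0.1065] curyaw -36.9 t 16.3 w 0.698 F [-0.5  0.9 -0. ] tilt 0.09
T [[0.002, 0.8, -0.6], [0.0, -0.6, -0.8], [-1.0, 0.001, -0.001]]
```

View pics/w12.png

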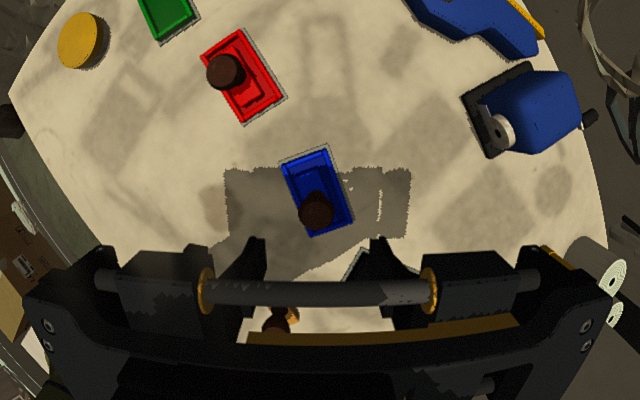

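The blue stamp is in place. Next is black.

```bash
python3 -m jog '[{"rot":[0,0,0],"travel":[0,-0.05,0.03],"jaw":-0.4},{"rot":[0,0,0],"travel":[0,-0.1,0.06],"jaw":-0.4},{"rot":[0,0,0],"travel":[0,-0.11,0.07],"jaw":-0.4},{"rot":[0,0,0],"travel":[0,-0.11,0.07],"jaw":-0.4},{"rot":[0,0,0],"travel":[0,-0.089,0.0595],"jaw":-0.4},{"rot":[0,0,0],"travel":[0,0,0],"jaw":-0.4},{"rot":[0,0,0],"travel":[0,0,0],"jaw":-0.4}]'
python3 -c "
from h import *
plan([.4296,.0478,.0105])
im=ctrl.get_image('wrist')[:,:,::-1]
cv2.imwrite('pics/w13.png',cv2.resize(im[150:280,220:420],None,fx=4,fy=4,interpolation=cv2.INTER_CUBIC))
"
```

```text
time: 17.05
position: [0.4295, 0.0483, 0.1051]
tool_rot: [1.668, 0.833, -1.663]
ft_force: [0.2, -0.4, -0.2]
grip_width: 0.698
jaw yaw tgt -36.9 deg: rot units [ 0.     -0.0323 -0.0083] q7 -0.871
jaw yaw tgt 143.1 deg: rot units [-36.       0.0131  -0.0507] q7 -0.871
travel units cur axes [0.3154 0.001  0.002 ] | after turn [0.3154 0.0012 0.0011] dist 0.09461477128001745
pos [0.4295 0.0483 0.1051] curyaw -36.9 t 17.05 w 0.698 F [ 0.2 -0.4 -0.2] tilt 0.17
T [[0.002, 0.8, -0.6], [0.002, -0.6, -0.8], [-1.0, 0.001, -0.003]]
```

View pics/w13.png

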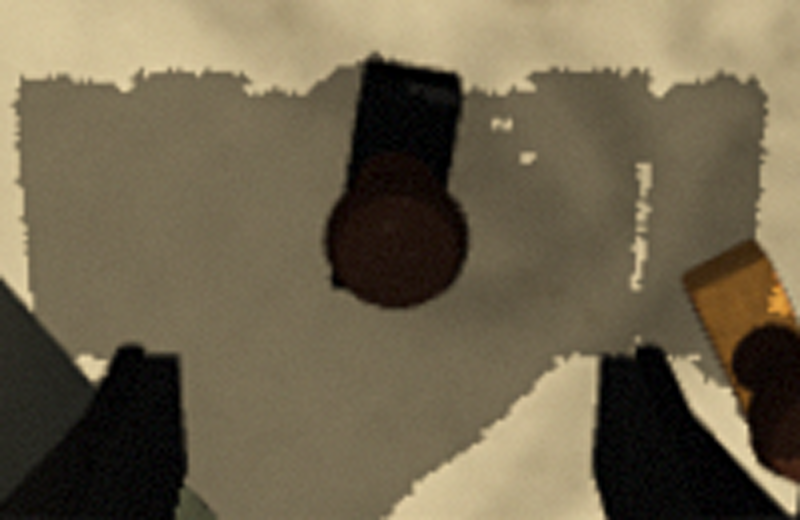

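The plain stamp's knob is close to the gripper's right side at this yaw. I'll turn the jaws to yaw ≈ 0 so the body stays clear of it, then go down.

```bash
python3 -m jog '[{"rot":[-0.9,0,0],"travel":[0,0,0],"jaw":-0.4},{"rot":[-1,0,0],"travel":[0,0,0],"jaw":-0.4},{"rot":[-1,0,0],"travel":[0,0,0],"jaw":-0.4},{"rot":[-1,0,0],"travel":[0,0,0],"jaw":-0.4},{"rot":[-1,0,0],"travel":[0,0,0],"jaw":-0.4},{"rot":[-1,0,0],"travel":[0,0,0],"jaw":-0.4},{"rot":[-1,0,0],"travel":[0,0,0],"jaw":-0.4},{"rot":[-0.5,0,0],"travel":[0,0,0],"jaw":-0.4}]'
python3 -c "
from h import *
plan([.4296,.0478,.0105])
im=ctrl.get_image('wrist')[:,:,::-1]
cv2.imwrite('pics/w14.png',cv2.resize(im[150:280,200:440],None,fx=3.3,fy=3.3,interpolation=cv2.INTER_CUBIC))
"
```

```text
time: 17.9
position: [0.4305, 0.0475, 0.1045]
tool_rot: [1.206, 1.209, -1.206]
ft_force: [0.0, -0.1, -0.0]
grip_width: 0.703
jaw yaw tgt 0.2 deg: rot units [-0.      0.0122 -0.0101] q7 -0.229
jaw yaw tgt 180.2 deg: rot units [36.     -0.0159 -0.0192] q7 -0.229
travel units cur axes [ 0.3134 -0.0034 -0.0015] | after turn [ 0.3135 -0.0031 -0.0011] dist 0.09404077895439109
pos [0.4305 0.0475 0.1045] curyaw 0.2 t 17.9 w 0.703 F [ 0.  -0.1 -0. ] tilt 0.08
T [[0.001, 1.0, 0.004], [-0.001, 0.004, -1.0], [-1.0, 0.001, 0.001]]
```

View pics/w14.png

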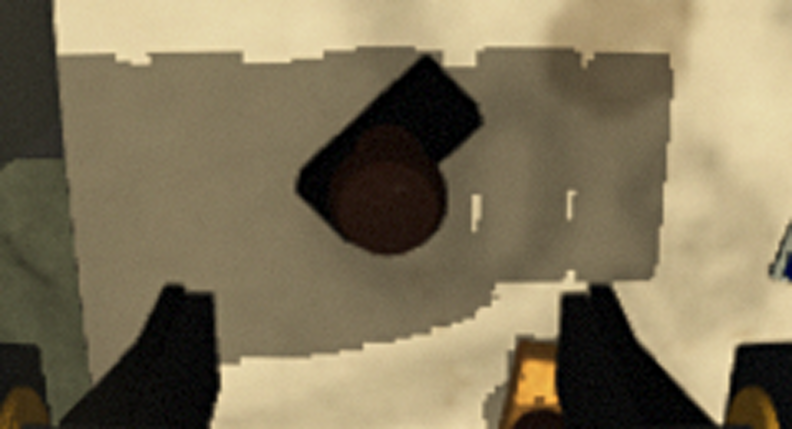

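```bash
python3 -m jog '[{"rot":[0,0,0],"travel":[0.06,-0.003,-0.001],"jaw":-0.4},{"rot":[0,0,0],"travel":[0.08,0,0],"jaw":-0.4},{"rot":[0,0,0],"travel":[0.08,0,0],"jaw":-0.4},{"rot":[0,0,0],"travel":[0.07,0,0],"jaw":-0.4},{"rot":[0,0,0],"travel":[0.022,0,0],"jaw":-0.4},{"rot":[0,0,0],"travel":[0,0,0],"jaw":-0.4}]'
python3 -m jog '[{"rot":[0,0,0],"travel":[0,0,0],"jaw":1},{"rot":[0,0,0],"travel":[0,0,0],"jaw":1},{"rot":[0,0,0],"travel":[0,0,0],"jaw":1},{"rot":[0,0,0],"travel":[0,0,0],"jaw":1},{"rot":[0,0,0],"travel":[0,0,0],"jaw":1},{"rot":[0,0,0],"travel":[0,0,0],"jaw":1},{"rot":[0,0,0],"travel":[0,0,0],"jaw":1},{"rot":[0,0,0],"travel":[0,0,0],"jaw":1}]' 25
python3 -m jog '[{"rot":[0,0,0],"travel":[-0.02,0,0],"jaw":1},{"rot":[0,0,0],"travel":[-0.06,0,0],"jaw":1},{"rot":[0,0,0],"travel":[-0.1,0,0],"jaw":1},{"rot":[-1,0,0],"travel":[-0.1,0,0],"jaw":1},{"rot":[-1,0,0],"travel":[-0.03,0,0],"jaw":1},{"rot":[-1,0,0],"travel":[0,0,0],"jaw":1},{"rot":[-1,0,0],"travel":[0,0,0],"jaw":1},{"rot":[-1,0,0],"travel":[0,0,0],"jaw":1}]'
python3 -c "
from h import *
plan([.587,-.089,.105],np.radians(74.3))
"
```

```text
time: 18.55
position: [0.4282, 0.0476, 0.0101]
tool_rot: [1.207, 1.209, -1.21]
ft_force: [0.4, -0.6, 1.5]
grip_width: 0.698
time: 19.35
position: [0.4286, 0.0484, 0.011]
tool_rot: [1.208, 1.21, -1.207]
ft_force: [1.1, 0.7, 2.8]
grip_width: 0.32
time: 20.15
position: [0.4274, 0.048, 0.1037]
tool_rot: [0.878, 1.387, -0.878]
ft_force: [-0.1, 0.5, -0.5]
grip_width: 0.321
jaw yaw tgt 74.3 deg: rot units [-9.7977 -0.0076  0.0074] q7 0.2
jaw yaw tgt 254.3 deg: rot units [26.2023  0.009   0.0093] q7 0.2
travel units cur axes [-0.0048  0.2855  0.6402] | after turn [-0.0044 -0.2957  0.6356] dist 0.2103096548982017
pos [0.4274 0.048  0.1037] curyaw 25.3 t 20.15 w 0.321 F [-0.1  0.5 -0.5] tilt 0.05
T [[-0.001, 0.904, 0.428], [-0.0, 0.428, -0.904], [-1.0, -0.001, -0.0]]
```

```bash
python3 -m jog '[{"rot":[-1,0,0],"travel":[0,0,0],"jaw":1},{"rot":[-1,0,0],"travel":[0,0,0],"jaw":1},{"rot":[-1,0,0],"travel":[0,0,0],"jaw":1},{"rot":[-1,0,0],"travel":[0,0,0],"jaw":1},{"rot":[-1,0,0],"travel":[0,0,0],"jaw":1},{"rot":[-1,0,0],"travel":[0,0,0],"jaw":1},{"rot":[-1,0,0],"travel":[0,0,0],"jaw":1},{"rot":[-1,0,0],"travel":[0,0,0],"jaw":1}]'
python3 -m jog '[{"rot":[-1,0,0],"travel":[0,0,0],"jaw":1},{"rot":[-0.8,0,0],"travel":[0,0,0],"jaw":1},{"rot":[0,0,0],"travel":[0,0,0],"jaw":1}]'
python3 -c "
from h import *
plan([.587,-.089,.105],np.radians(74.3))
"
```

```text
time: 20.95
position: [0.4274, 0.0479, 0.1035]
tool_rot: [0.338, 1.545, -0.338]
ft_force: [0.2, -0.1, -1.1]
grip_width: 0.317
time: 21.25
position: [0.4275, 0.048, 0.1035]
tool_rot: [0.217, 1.561, -0.218]
ft_force: [-0.2, -1.3, -1.3]
grip_width: 0.32
jaw yaw tgt 74.3 deg: rot units [-0.036  -0.0105  0.0052] q7 1.04
jaw yaw tgt 254.3 deg: rot units [35.964   0.0081  0.0165] q7 1.04
travel units cur axes [-0.0054 -0.2939  0.6364] | after turn [-0.0049 -0.2959  0.6355] dist 0.21031242124201796
pos [0.4275 0.048  0.1035] curyaw 74.1 t 21.25 w 0.32 F [-0.2 -1.3 -1.3] tilt 0.06
T [[-0.001, 0.274, 0.962], [-0.0, 0.962, -0.274], [-1.0, -0.0, -0.001]]
```

```bash
python3 -m jog '[{"rot":[0,0,0],"travel":[0,-0.03,0.06],"jaw":1},{"rot":[0,0,0],"travel":[0,-0.05,0.11],"jaw":1},{"rot":[0,0,0],"travel":[0,-0.055,0.12],"jaw":1},{"rot":[0,0,0],"travel":[0,-0.055,0.12],"jaw":1},{"rot":[0,0,0],"travel":[0,-0.055,0.12],"jaw":1},{"rot":[0,0,0],"travel":[0.03,-0.05,0.105],"jaw":1},{"rot":[0,0,0],"travel":[0.09,0,0],"jaw":1},{"rot":[0,0,0],"travel":[0.06,0,0],"jaw":1}]'
python3 -m jog '[{"rot":[0,0,0],"travel":[0,0,0],"jaw":1}]'
python3 -c "
from h import *
im=ctrl.get_image('scene')[:,:,::-1]
cv2.imwrite('pics/s15.png',cv2.resize(im[120:260,260:420],None,fx=4,fy=4,interpolation=cv2.INTER_CUBIC))
im=ctrl.get_image('wrist')[:,:,::-1]
cv2.imwrite('pics/w15.png',cv2.resize(im[150:280,220:420],None,fx=4,fy=4,interpolation=cv2.INTER_CUBIC))
plan([.5866,-.089,.0185])
"
```

```text
time: 22.05
position: [0.5865, -0.0903, 0.0478]
tool_rot: [0.219, 1.562, -0.222]
ft_force: [-0.5, 1.0, -0.6]
grip_width: 0.317
time: 22.15
position: [0.5844, -0.0888, 0.0466]
tool_rot: [0.218, 1.566, -0.22]
ft_force: [-0.4, -0.8, -0.6]
grip_width: 0.319
jaw yaw tgt 74.1 deg: rot units [-0.     -0.0095  0.0033] q7 1.669
jaw yaw tgt 254.1 deg: rot units [36.      0.0052  0.015 ] q7 1.669
travel units cur axes [ 0.1041 -0.0004 -0.0005] | after turn [ 0.1041 -0.0004 -0.0006] dist 0.031226464848916828
pos [ 0.5868 -0.0889  0.0497] curyaw 74.1 t 22.25 w 0.319 F [-0.1  0.2 -0.7] tilt 0.05
T [[-0.001, 0.275, 0.962], [-0.0, 0.962, -0.275], [-1.0, -0.0, -0.001]]
```

View pics/s15.png

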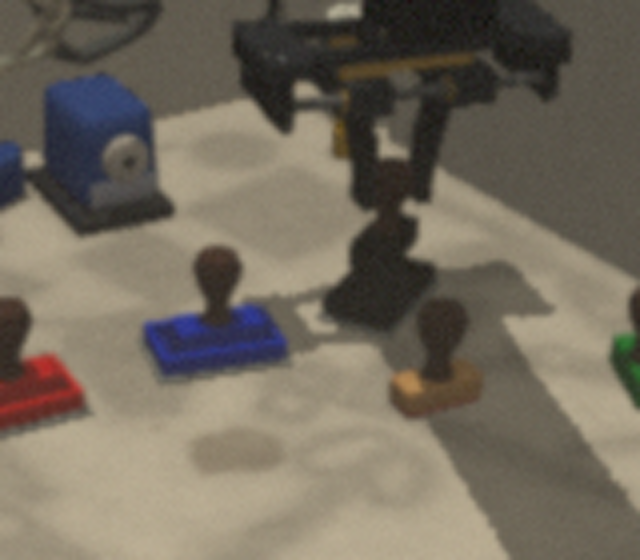

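View pics/w15.png

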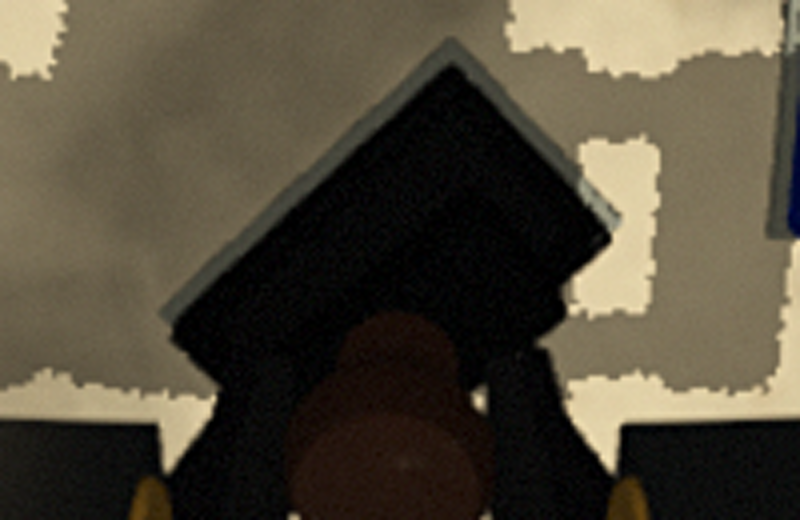

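```bash
python3 -c "
import cv2,numpy as np
im=cv2.imread('pics/w15.png').astype(float)
cv2.imwrite('pics/w15b.png',np.clip(im*6,0,255).astype('uint8'))"
```

```text
(no output)
```

View pics/w15b.png

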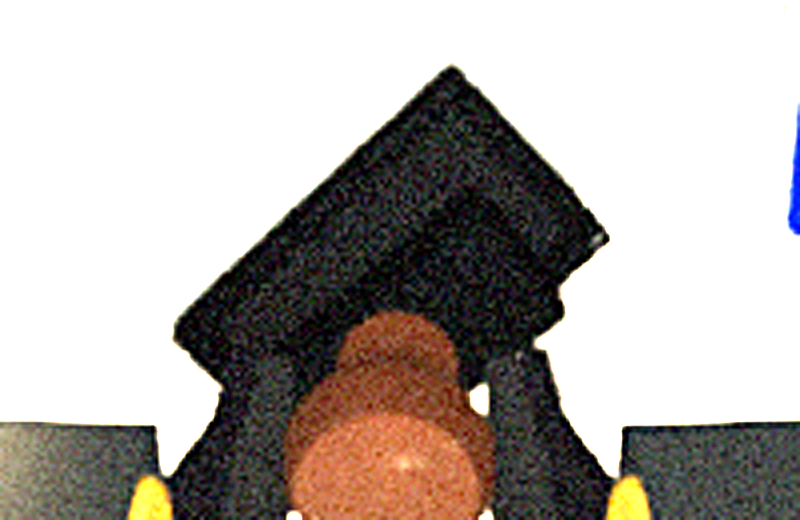

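After brightening, the black mount's far corner, at about (475,190), lines up with the tray. I'll lower and release.

```bash
python3 -m jog '[{"rot":[0,0,0],"travel":[0.03,0,0],"jaw":1},{"rot":[0,0,0],"travel":[0.035,0,0],"jaw":1},{"rot":[0,0,0],"travel":[0.028,0,0],"jaw":1},{"rot":[0,0,0],"travel":[0.012,0,0],"jaw":1},{"rot":[0,0,0],"travel":[0.002,0,0],"jaw":1},{"rot":[0,0,0],"travel":[0,0,0],"jaw":1}]'
python3 -m jog '[{"rot":[0,0,0],"travel":[0,0,0],"jaw":-0.4},{"rot":[0,0,0],"travel":[0,0,0],"jaw":-0.4},{"rot":[0,0,0],"travel":[0,0,0],"jaw":-0.4},{"rot":[0,0,0],"travel":[0,0,0],"jaw":-0.4},{"rot":[0,0,0],"travel":[-0.03,0,0],"jaw":-0.4},{"rot":[0,0,0],"travel":[-0.08,0,0],"jaw":-0.4},{"rot":[0,0,0],"travel":[-0.1,0,0],"jaw":-0.4},{"rot":[0,0,0],"travel":[-0.08,0,0],"jaw":-0.4}]'
python3 -c "
from h import *
plan([.4268,-.1583,.105])
im=ctrl.get_image('wrist')[:,:,::-1]
cv2.imwrite('pics/w16.png',im)
"
```

```text
time: 22.85
position: [0.5871, -0.0891, 0.0176]
tool_rot: [0.218, 1.56, -0.218]
ft_force: [0.1, -0.3, -0.5]
grip_width: 0.319
time: 23.65
position: [0.5875, -0.0894, 0.1067]
tool_rot: [0.218, 1.558, -0.218]
ft_force: [0.7, 1.3, -0.0]
grip_width: 0.697
jaw yaw tgt 74.1 deg: rot units [-0.      0.0162 -0.0035] q7 1.63
jaw yaw tgt 254.1 deg: rot units [36.     -0.0055 -0.0255] q7 1.63
travel units cur axes [ 0.0051 -0.3677 -0.4523] | after turn [ 0.0058 -0.3677 -0.4523] dist 0.17487524026384482
pos [ 0.5875 -0.0894  0.1067] curyaw 74.1 t 23.65 w 0.697 F [ 0.7  1.3 -0. ] tilt 0.08
T [[0.001, 0.274, 0.962], [-0.0, 0.962, -0.274], [-1.0, 0.0, 0.001]]
```

View pics/w16.png

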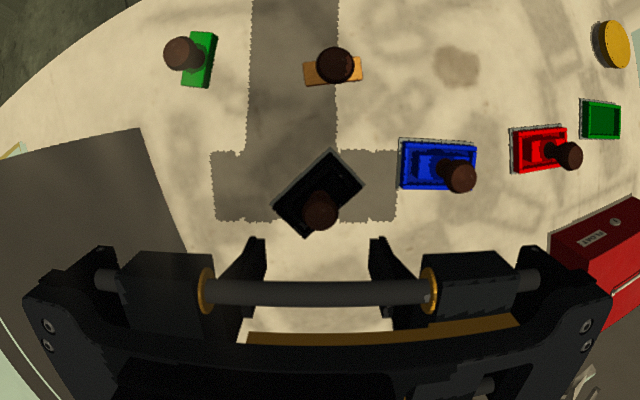

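```bash
python3 -c "
from h import *
for u in [(465,223),(505,223),(162,106),(262,108)]: print(u,px('top',u,0)[:2])
"
```

```text
(465, 223) [ 0.4677 -0.2513]
(505, 223) [ 0.4673 -0.3387]
(162, 106) [0.7276 0.4082]
(262, 108) [0.723  0.1894]
```

The black stamp is in place. Before going to the green stamp I'll turn the jaws to yaw ≈ 14° to stay clear of the cabinet.

```bash
python3 -m jog '[{"rot":[1,0,0],"travel":[0,0,0],"jaw":-0.4},{"rot":[1,0,0],"travel":[0,0,0],"jaw":-0.4},{"rot":[1,0,0],"travel":[0,0,0],"jaw":-0.4},{"rot":[1,0,0],"travel":[0,0,0],"jaw":-0.4},{"rot":[1,0,0],"travel":[0,0,0],"jaw":-0.4},{"rot":[1,0,0],"travel":[0,0,0],"jaw":-0.4},{"rot":[1,0,0],"travel":[0,0,0],"jaw":-0.4},{"rot":[1,0,0],"travel":[0,0,0],"jaw":-0.4}]'
python3 -m jog '[{"rot":[1,0,0],"travel":[0,0,0],"jaw":-0.4},{"rot":[1,0,0],"travel":[0,0,0],"jaw":-0.4},{"rot":[1,0,0],"travel":[0,0,0],"jaw":-0.4},{"rot":[1,0,0],"travel":[0,0,0],"jaw":-0.4},{"rot":[0,0,0],"travel":[0,0,0],"jaw":-0.4}]'
python3 -c "
from h import *
plan([.4266,-.1583,.105])
"
```

```text
time: 24.5
position: [0.5873, -0.0891, 0.1051]
tool_rot: [0.764, 1.432, -0.763]
ft_force: [-0.2, 0.7, 0.1]
grip_width: 0.694
time: 25.0
position: [0.5872, -0.089, 0.105]
tool_rot: [1.026, 1.315, -1.026]
ft_force: [0.2, 0.2, 0.4]
grip_width: 0.703
jaw yaw tgt 14.1 deg: rot units [-0.      0.0031 -0.0043] q7 0.68
jaw yaw tgt 194.1 deg: rot units [36.     -0.0067 -0.0049] q7 0.68
travel units cur axes [-0.0003 -0.5756  0.0935] | after turn [-0.0001 -0.5756  0.0935] dist 0.17494064518415012
pos [ 0.5872 -0.089   0.105 ] curyaw 14.1 t 25.0 w 0.703 F [0.2 0.2 0.4] tilt 0.03
T [[0.0, 0.97, 0.244], [-0.0, 0.244, -0.97], [-1.0, 0.0, 0.0]]
```

```bash
python3 -m jog '[{"rot":[0,0,0],"travel":[0,-0.06,0.01],"jaw":-0.4},{"rot":[0,0,0],"travel":[0,-0.11,0.018],"jaw":-0.4},{"rot":[0,0,0],"travel":[0,-0.12,0.02],"jaw":-0.4},{"rot":[0,0,0],"travel":[0,-0.12,0.02],"jaw":-0.4},{"rot":[0,0,0],"travel":[0,-0.11,0.017],"jaw":-0.4},{"rot":[0,0,0],"travel":[0,-0.0556,0.0085],"jaw":-0.4},{"rot":[0,0,0],"travel":[0,0,0],"jaw":-0.4}]'
python3 -c "
from h import *
plan([.4266,-.1583,.0105])
im=ctrl.get_image('wrist')[:,:,::-1]
cv2.imwrite('pics/w17.png',cv2.resize(im[150:280,220:420],None,fx=4,fy=4,interpolation=cv2.INTER_CUBIC))
"
```

```text
time: 25.7
position: [0.4251, -0.1585, 0.1045]
tool_rot: [1.031, 1.318, -1.021]
ft_force: [0.5, -0.6, -0.7]
grip_width: 0.698
jaw yaw tgt 14.1 deg: rot units [ 0.0001 -0.0598 -0.0356] q7 0.417
jaw yaw tgt 194.1 deg: rot units [-35.9997   0.0559  -0.0939] q7 0.417
travel units cur axes [0.3135 0.0041 0.0022] | after turn [0.3135 0.0051 0.0005] dist 0.09405799393461167
pos [ 0.4251 -0.1585  0.1045] curyaw 14.1 t 25.7 w 0.698 F [ 0.5 -0.6 -0.7] tilt 0.35
T [[0.002, 0.97, 0.244], [0.006, 0.244, -0.97], [-1.0, 0.003, -0.005]]
```

View pics/w17.png

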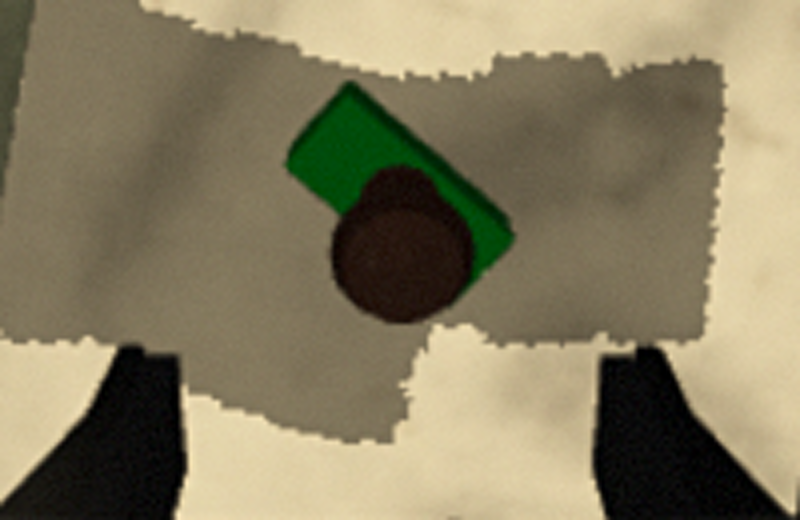

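```bash
python3 -m jog '[{"rot":[0,0,0],"travel":[0.06,0.005,0.001],"jaw":-0.4},{"rot":[0,0,0],"travel":[0.08,0,0],"jaw":-0.4},{"rot":[0,0,0],"travel":[0.08,0,0],"jaw":-0.4},{"rot":[0,0,0],"travel":[0.07,0,0],"jaw":-0.4},{"rot":[0,0,0],"travel":[0.022,0,0],"jaw":-0.4},{"rot":[0,0,0],"travel":[0,0,0],"jaw":-0.4}]'
python3 -m jog '[{"rot":[0,0,0],"travel":[0,0,0],"jaw":1},{"rot":[0,0,0],"travel":[0,0,0],"jaw":1},{"rot":[0,0,0],"travel":[0,0,0],"jaw":1},{"rot":[0,0,0],"travel":[0,0,0],"jaw":1},{"rot":[0,0,0],"travel":[0,0,0],"jaw":1},{"rot":[0,0,0],"travel":[0,0,0],"jaw":1},{"rot":[0,0,0],"travel":[0,0,0],"jaw":1},{"rot":[0,0,0],"travel":[0,0,0],"jaw":1}]' 25
python3 -m jog '[{"rot":[0,0,0],"travel":[-0.02,0,0],"jaw":1},{"rot":[0,0,0],"travel":[-0.06,0,0],"jaw":1},{"rot":[0,0,0],"travel":[-0.12,0,0],"jaw":1},{"rot":[0,0,0],"travel":[-0.12,0,0],"jaw":1},{"rot":[0,0,0],"travel":[-0.03,0,0],"jaw":1},{"rot":[0,0,0],"travel":[0,0,0],"jaw":1}]'
python3 -c "
from h import *
plan([.5884,.2896,.12])
"
```

```text
time: 26.35
position: [0.4278, -0.1589, 0.0103]
tool_rot: [1.022, 1.316, -1.029]
ft_force: [0.2, -1.0, 0.4]
grip_width: 0.702
time: 27.15
position: [0.4282, -0.1582, 0.0113]
tool_rot: [1.026, 1.316, -1.025]
ft_force: [-1.8, 1.1, 5.7]
grip_width: 0.325
time: 27.75
position: [0.4293, -0.158, 0.1171]
tool_rot: [1.029, 1.314, -1.022]
ft_force: [-0.7, -0.4, -0.9]
grip_width: 0.319
jaw yaw tgt 14.1 deg: rot units [ 0.     -0.0148 -0.0509] q7 0.408
jaw yaw tgt 194.1 deg: rot units [-35.9999   0.08    -0.0233] q7 0.408
travel units cur axes [-0.004   0.8789 -1.317 ] | after turn [-0.0096  0.8788 -1.317 ] dist 0.47499651132316006
pos [ 0.4293 -0.158   0.1171] curyaw 14.1 t 27.75 w 0.319 F [-0.7 -0.4 -0.9] tilt 0.27
T [[0.004, 0.97, 0.244], [0.002, 0.244, -0.97], [-1.0, 0.004, -0.001]]
```

```bash
python3 -m jog '[{"rot":[0,0,0],"travel":[0,0.03,-0.045],"jaw":1},{"rot":[0,0,0],"travel":[0,0.06,-0.09],"jaw":1},{"rot":[0,0,0],"travel":[0,0.08,-0.12],"jaw":1},{"rot":[0,0,0],"travel":[0,0.08,-0.12],"jaw":1},{"rot":[0,0,0],"travel":[0,0.08,-0.12],"jaw":1},{"rot":[0,0,0],"travel":[0,0.08,-0.12],"jaw":1},{"rot":[0,0,0],"travel":[0,0.08,-0.12],"jaw":1},{"rot":[0,0,0],"travel":[0,0.08,-0.12],"jaw":1}]'
python3 -m jog '[{"rot":[0,0,0],"travel":[0,0.08,-0.12],"jaw":1},{"rot":[0,0,0],"travel":[0,0.08,-0.12],"jaw":1},{"rot":[0,0,0],"travel":[0,0.08,-0.12],"jaw":1},{"rot":[0,0,0],"travel":[0,0.069,-0.102],"jaw":1},{"rot":[1,0,0],"travel":[0,0,0],"jaw":1},{"rot":[1,0,0],"travel":[0,0,0],"jaw":1},{"rot":[1,0,0],"travel":[0,0,0],"jaw":1},{"rot":[1,0,0],"travel":[0,0,0],"jaw":1}]'
python3 -m jog '[{"rot":[1,0,0],"travel":[0,0,0],"jaw":1},{"rot":[1,0,0],"travel":[0,0,0],"jaw":1},{"rot":[1,0,0],"travel":[0,0,0],"jaw":1},{"rot":[1,0,0],"travel":[0,0,0],"jaw":1},{"rot":[1,0,0],"travel":[0,0,0],"jaw":1},{"rot":[1,0,0],"travel":[0,0,0],"jaw":1},{"rot":[1,0,0],"travel":[0,0,0],"jaw":1},{"rot":[0,0,0],"travel":[0,0,0],"jaw":1}]'
python3 -c "
from h import *
plan([.5887,.2897,.0485],np.radians(14.1-71.4))
"
```

```text
time: 28.55
position: [0.53, 0.1346, 0.1127]
tool_rot: [1.022, 1.317, -1.03]
ft_force: [0.3, -0.3, 0.9]
grip_width: 0.322
time: 29.35
position: [0.5856, 0.2896, 0.1117]
tool_rot: [1.282, 1.157, -1.292]
ft_force: [0.4, 0.4, -1.3]
grip_width: 0.316
time: 30.15
position: [0.5857, 0.2894, 0.1122]
tool_rot: [1.707, 0.78, -1.717]
ft_force: [0.1, -0.2, -1.3]
grip_width: 0.316
jaw yaw tgt -57.3 deg: rot units [ 3.2803  0.0616 -0.0061] q7 -0.866
jaw yaw tgt 122.7 deg: rot units [-32.7195   0.0087   0.0886] q7 -0.866
travel units cur axes [ 0.2122  0.007  -0.0083] | after turn [ 0.2123  0.0047 -0.0089] dist 0.06374883265343924
pos [0.5857 0.2894 0.1122] curyaw -40.9 t 30.15 w 0.316 F [ 0.1 -0.2 -1.3] tilt 0.31
T [[-0.004, 0.756, -0.655], [-0.004, -0.655, -0.756], [-1.0, -0.0, 0.005]]
```

```bash
python3 -m jog '[{"rot":[1,0,0],"travel":[0,0,0],"jaw":1},{"rot":[1,0,0],"travel":[0,0,0],"jaw":1},{"rot":[1,0,0],"travel":[0,0,0],"jaw":1},{"rot":[0.3,0,0],"travel":[0,0.005,-0.009],"jaw":1},{"rot":[0,0,0],"travel":[0.07,0,0],"jaw":1},{"rot":[0,0,0],"travel":[0.08,0,0],"jaw":1},{"rot":[0,0,0],"travel":[0.06,0,0],"jaw":1},{"rot":[0,0,0],"travel":[0,0,0],"jaw":1}]'
python3 -c "
from h import *
im=ctrl.get_image('scene')[:,:,::-1]
cv2.imwrite('pics/s18.png',cv2.resize(im[150:300,170:350],None,fx=4,fy=4,interpolation=cv2.INTER_CUBIC))
im=ctrl.get_image('wrist')[:,:,::-1]
cv2.imwrite('pics/w18.png',cv2.resize(im[150:280,220:420],None,fx=4,fy=4,interpolation=cv2.INTER_CUBIC))
plan([.5887,.2897,.0175],np.radians(14.1-71.4))
"
```

```text
time: 30.95
position: [0.588, 0.2889, 0.0492]
tool_rot: [1.891, 0.555, -1.903]
ft_force: [0.1, -0.3, -0.2]
grip_width: 0.322
jaw yaw tgt -57.3 deg: rot units [-0.0108  0.0088 -0.0059] q7 -1.087
jaw yaw tgt 122.7 deg: rot units [35.9892 -0.0093 -0.0139] q7 -1.087
travel units cur axes [ 0.1172 -0.0044  0.0041] | after turn [ 0.1172 -0.0043  0.0042] dist 0.03519206572902211
pos [0.5905 0.2893 0.0526] curyaw -57.4 t 31.05 w 0.32 F [-0.5 -0.1 -0. ] tilt 0.05
T [[-0.0, 0.539, -0.842], [-0.001, -0.842, -0.539], [-1.0, 0.001, 0.001]]
```

View pics/s18.png

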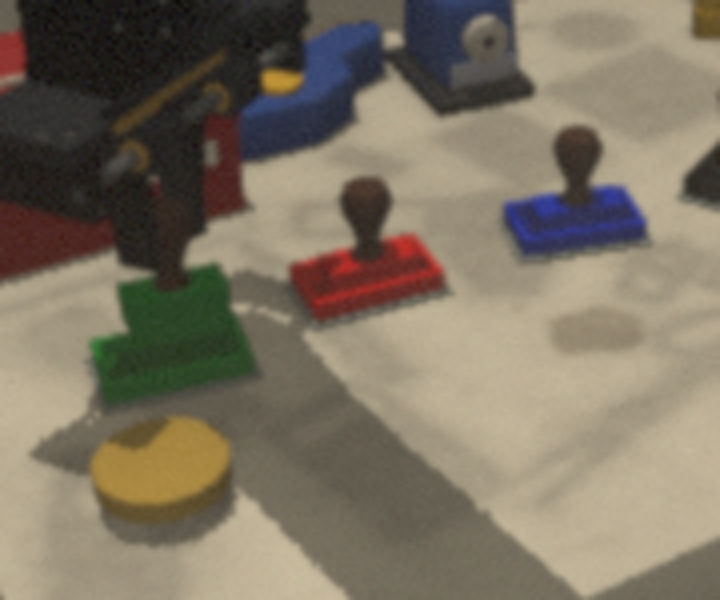

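View pics/w18.png

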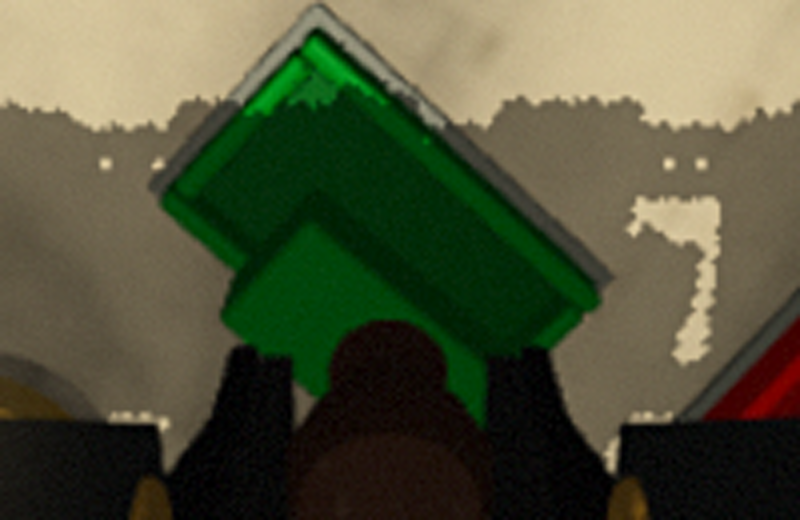

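The green mount is parallel to its tray and centred. I'll lower and release.

```bash
python3 -m jog '[{"rot":[0,0,0],"travel":[0.03,-0.003,0.003],"jaw":1},{"rot":[0,0,0],"travel":[0.035,0,0],"jaw":1},{"rot":[0,0,0],"travel":[0.03,0,0],"jaw":1},{"rot":[0,0,0],"travel":[0.014,0,0],"jaw":1},{"rot":[0,0,0],"travel":[0.006,0,0],"jaw":1},{"rot":[0,0,0],"travel":[0,0,0],"jaw":1}]'
python3 -c "
from h import *
plan([.5887,.2897,.0175])
"
```

```text
time: 31.65
position: [0.5891, 0.2897, 0.0183]
tool_rot: [1.898, 0.555, -1.899]
ft_force: [0.0, -0.1, -0.9]
grip_width: 0.321
jaw yaw tgt -57.4 deg: rot units [-0.      0.0023 -0.0009] q7 -1.069
jaw yaw tgt 122.6 deg: rot units [36.     -0.0014 -0.0036] q7 -1.069
travel units cur axes [ 0.0026 -0.0007  0.0013] | after turn [ 0.0026 -0.0007  0.0013] dist 0.000900165370296651
pos [0.5891 0.2897 0.0183] curyaw -57.4 t 31.65 w 0.321 F [ 0.  -0.1 -0.9] tilt 0.01
T [[-0.0, 0.539, -0.842], [-0.0, -0.842, -0.539], [-1.0, 0.0, 0.0]]
```

```bash
python3 -m jog '[{"rot":[0,0,0],"travel":[0.0025,0,0],"jaw":1},{"rot":[0,0,0],"travel":[0,0,0],"jaw":-0.4},{"rot":[0,0,0],"travel":[0,0,0],"jaw":-0.4},{"rot":[0,0,0],"travel":[0,0,0],"jaw":-0.4},{"rot":[0,0,0],"travel":[0,0,0],"jaw":-0.4},{"rot":[0,0,0],"travel":[0,0,0],"jaw":-0.4},{"rot":[0,0,0],"travel":[-0.03,0,0],"jaw":-0.4},{"rot":[0,0,0],"travel":[-0.08,0,0],"jaw":-0.4}]'
python3 -m jog '[{"rot":[0,0,0],"travel":[-0.1,0,0],"jaw":-0.4},{"rot":[0,0,0],"travel":[-0.12,0,0],"jaw":-0.4},{"rot":[0,0,0],"travel":[-0.1,0,0],"jaw":-0.4},{"rot":[0,0,0],"travel":[-0.06,0,0],"jaw":-0.4},{"rot":[0,0,0],"travel":[0,0,0],"jaw":-0.4}]'
python3 -c "
from h import *
im=ctrl.get_image('scene')[:,:,::-1]
cv2.imwrite('pics/s19.png',cv2.resize(im[150:300,170:350],None,fx=4,fy=4,interpolation=cv2.INTER_CUBIC))
im=ctrl.get_image('top')[:,:,::-1]
cv2.imwrite('pics/t19.png',im)
c=cv2.resize(im[140:260,245:435],None,fx=4,fy=4,interpolation=cv2.INTER_CUBIC); cv2.imwrite('pics/t19c.png',np.clip(c.astype(float)*1.5,0,255).astype('uint8'))
im=ctrl.get_image('wrist')[:,:,::-1]
cv2.imwrite('pics/w19.png',im)
plan()
"
```

```text
time: 32.45
position: [0.5876, 0.2892, 0.0495]
tool_rot: [1.894, 0.554, -1.902]
ft_force: [0.1, 0.3, 0.2]
grip_width: 0.694
time: 32.95
position: [0.5909, 0.29, 0.1679]
tool_rot: [1.904, 0.557, -1.894]
ft_force: [-0.2, -0.3, 0.0]
grip_width: 0.698
jaw yaw tgt -57.4 deg: rot units [0.     0.0218 0.0061] q7 -1.145
jaw yaw tgt 122.6 deg: rot units [-36.      -0.0096   0.0343] q7 -1.145
pos [0.5883 0.2897 0.1634] curyaw -57.4 t 33.1 w 0.696 F [-0.1  0.  -1. ] tilt 0.11
T [[-0.002, 0.539, -0.842], [-0.001, -0.842, -0.539], [-1.0, -0.001, 0.002]]
```

View pics/s19.png

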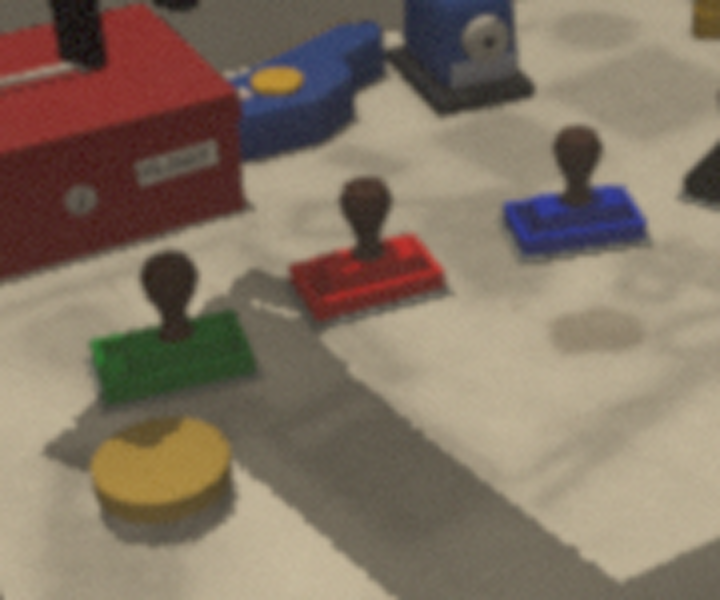

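View pics/t19c.png

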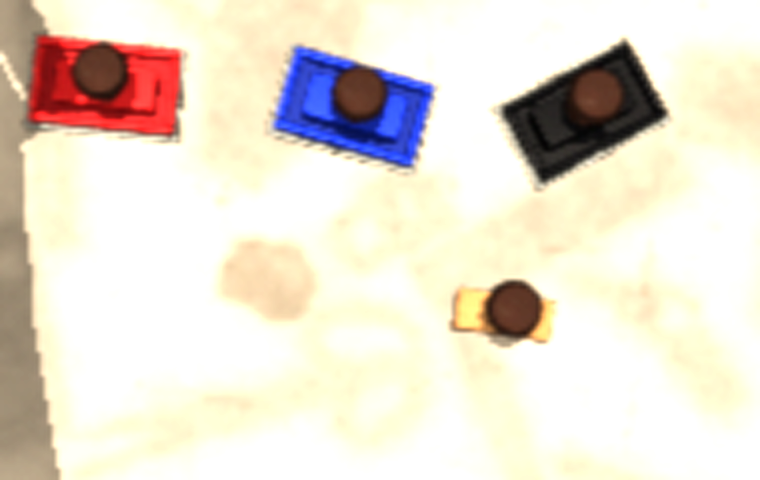

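View pics/w19.png

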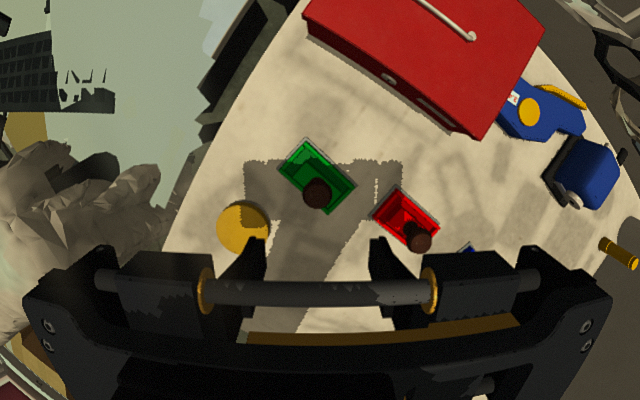

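```bash
python3 -c "
from h import *
T=dict(red=([.6013,.1671],83.5,(99,70)),blue=([.5895,.0334],73.4,(359,92)),black=([.5864,-.09],118.9,(594,97)))
for n,(c,a,u) in T.items():
  d=px('top',(245+u[0]/4,140+u[1]/4),.068)[:2]-c;a=np.radians(a)
  print(n,'along %.1f across %.1f mm'%tuple(1e3*np.array([d@[np.cos(a),np.sin(a)],d@[np.sin(a),-np.cos(a)]])))
print(px('top',(245+514/4,140+307/4),.062))
s=ctrl.get_state();print('green knob',wpx(s,(316.5,193),.057)-[.5877,.2887,0])
"
```

```text
red along 0.1 across -1.3 mm
blue along 0.6 across -1.5 mm
black along 3.8 across 0.9 mm
[ 0.478  -0.0442  0.062 ]
green knob [-0.0024  0.0022  0.057 ]
```

All four stamps are within about 4 mm of their tray centres. The plain stamp is within 1 mm of where it started, and the gripper is clear.

```bash
python3 -c "
from bench import ctrl
print(ctrl.close_job())"
```

```text
the job is handed in; nothing more can be done
None
```

All four coloured stamps are in the trays of their own colour, upright, parallel to the rim and released. I handed the job in at about 33 s of the 93 s allowed; no verdict is reported.

- **Slip and correction:** The first grasp of the red stamp came away empty, but the stamp stayed standing. Both cameras showed the finger tips about 20 mm short of the reported TCP, so I grasped that much lower from then on and gave the fingers longer to close. All four grasps then held.
- **Final position checks:** From the top camera, red, blue and black are within 4 mm of their tray centres; black is the furthest off, at 3.8 mm along the tray. The top view did not show the green stamp, so I checked it with the wrist camera, which puts it about 3 mm off.
- **Bystanders:** The plain stamp measures within 1 mm of where it started. The tin looks undisturbed in the last scene and wrist pictures, but I did not measure it again.
- **Disagreement:** The wrist and top cameras differed by 2 to 6 mm on stamp positions, which is within the placing tolerance.

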